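Lay out the pinion shaft parts on the board

ROBOT

A 6-joint arm with a two-finger parallel gripper is mounted at the origin on a cart in front of the work surface, level with it; the furniture and walls round the work are solid. World frame = base frame: x ahead of the robot, y to its left, z up, the work surface at z = 0. Lengths are in mm, angles in rad, forces in N, time in s.
With the tool pointing down it reaches from about 350 to 875 mm from the base axis. Payload 4.2 kg.
Tool frame: the origin (TCP) lies midway between the tips of the shut fingers; the grasp point (between the pads) lies 19 mm behind it; z points along the fingers, y is the line along which they close (so a half turn about z gives the same grasp; the last joint's range is limited). The gripper opens to 85 mm and grips with 20 to 120 N. Pads are 22 mm wide; open, the fingers measure 114 mm over their backs; the gripper's body (76 mm by 85 mm) begins 54 mm behind the grasp point. The pads swing forward as they close: fully open they stand 13 mm farther back than shut.
Start: joints at [1.581, 0.385, 0.008, 0, -1.194, -0.259], TCP at [153.869, 605.742, 231.312] pointing down, gripper open.
Joint ranges: [-3.14, 3.14], [-1.21, 2.06], [-1.07, 1.41], [-3.16, 2.05], [-2.99, -0.16], [-3.1, 3.1]. Speed limits (rad/s): [2.79, 2.79, 3.14, 3.14, 3.14, 3.14].

INTERFACE

Orientations are given as a unit quaternion [x, y, z, w].
In Python, from bench import arm gives the robot as it stands.
- The arm moves only by the tool send_rows, never from a script. Its argument "targets" is a list of rows, each an object of numbers: "gripper": the gripper command: -1 is fully open, 1 is shut, values between are in proportion; "x", "y", "z": the shift along the tool's x, y, z in cm; "ax", "ay", "az": the turn, a rotation vector about the tool's x, y, z in degrees. A call has 1 to 5 rows; each row shifts and turns the commanded pose from where the row before left it, along the tool's axes as they then stand; what a row does not reach is not made up. A row lasts 1/12 s, in which the tool goes at most 41.7 mm and 7.16 degrees, less where a joint would pass 70% of its speed; a pose out of reach is approached as far as the arm can. A call is refused whole if a number of a shift passes 4.17 or a number of a turn 7.16, either way. A call with a gripper value outside its range is refused whole. The fingers move at their own pace and stop on an object; the grip force is fixed at half the most. Time passes only in rows, so rows that do not move let the fingers close. It gives the time, the measured TCP pose, the force, the opening and the grip force at its end, in the units of the state.
- arm.read_state(): the state, without advancing time (a new reading comes with each control period).
- arm.get_image(name): name is "scene" or "top"; returns (picture, depth): 400x640x3 uint8, red, green, blue; 400x640 float32, mm along the optical axis (not along the pixel's ray), 0 where there is no reading.
- arm.camera_model(name): a dict with "fx", "fy", "cx", "cy" (pixels), "distortion" ([k1, k2, p1, p2, k3] as OpenCV has them; the pictures are not rectified), "cam_to_world" (4x4, takes a point from camera to world coordinates). Camera axes: x right, y down, z forward; pixel columns grow to the right and rows downward; lengths in mm; the calibration is good to about 2 mm. A picture is of the moment at which its call begins. camera_model takes no time and is no camera call.
- arm.job_done(): hands the job in; it is judged then, once.
Trained networks look in the newest picture that a camera, given by its name, has taken for a name from the list of things; names that differ only in an ending like _2 or _b are one class to them, and where a whole thing is asked for, a point or a joint stands for the part that bears it (a point fixed in the world has none). Each returns a list of dicts, best first, with "score" (0 to 1); they miss things now and then, are a little off and sometimes report something else, mostly with a low value. They report only what shows in the picture. A call takes as long as a camera call. They do not tell look-alikes from the thing itself.
- arm.boxes_of(camera, thing): "rect" ([left, top, width, height] in pixels, round what is visible of it).
The state is a dict: "clock": time; "joints": joint angles; "joint_vel": joint speeds; "joint_efforts": joint torques, N m; "position": TCP position; "ee_rot": TCP orientation; "contact_force": force on the tool from outside, world axes, zero at the start; "wrist_torque": the same for the moment, N m; "gripper_width": finger opening in mm; "grasp_force": force on a finger pad.
Only numpy, scipy, OpenCV 4.12 (cv2) and the standard library are available. Lean on these libraries where they do the work, as an engineer would, in place of code of your own. Each camera call takes 0.05 s, during which the arm holds its last target. There are 200 camera calls.

TASK

Lay out the shaft parts on the plywood board, where the pinion gear and the small bearing already stand and must stay: set the large bearing flat midway between those two, in line with them, and lay the black seal ring flat on top of the large bearing, centred. Stand the tall bright bolt on its head straight behind the pinion and the short bright bolt on its head straight behind the small bearing, each 65 mm from it centre to centre, where behind means square to the row, towards the board's long edge away from the robot. Let go of everything.

Things in the scene. Friction and masses are not known exactly. Their poses are not given: they have to be found in the camera images.
- board: Fixed plywood board lying on the bench, 150 (its x) x 280 (its y) x 12 mm thick. Origin at the centre of its underside, its top is 12 mm above that; its x axis points away from the robot (yaw up to about 0.2 rad), its y axis runs along its length to the robot's left. The pinion and the small bearing stand on it near its two ends, either way round, both 30 mm to the robot's side of its long centre line and 200 mm apart.
- pinion: Steel pinion gear lying flat on the board, 60 mm outside diameter, 28 mm high, loose. Origin at the centre of its underside (on the board's top); its axes are parallel to the board's. Reference: do not shift it.
- bearing_small: Small steel ball bearing lying flat on the board, 52 mm outside diameter, 15 mm high, loose. Origin at the centre of its underside; its axes are parallel to the board's. Reference: do not shift it.
- bearing_large: Large steel ball bearing lying flat on the bench, 62 mm outside diameter, 16 mm high. Origin at the centre of its underside, z up. Can be gripped across its outside.
- seal_ring: Black rubber seal ring lying flat on the bench, 68 mm outside diameter, 44 mm hole, solid wall about 12 mm wide, 9 mm high. Origin at the centre of its underside, z up. Can be gripped across its outside.
- bolt_tall: Tall bright steel bolt standing on its flanged head on the bench, thread up: 68 mm high, head 24 mm across and 8 mm high, shank 12 mm thick from there to the top. Origin at the centre of the head's underside, z up along the shank.
- bolt_short: Short bright steel bolt standing on its flanged head on the bench, thread up: 37 mm high, head 20 mm across and 7 mm high, shank 10 mm thick from there to the top. Origin at the centre of the head's underside, z up along the shank. (A dark bolt of middle height elsewhere on the bench is not part of the job.)
Mind the look-alikes: they are no part of the job. There is more than one size of the bolt_tall; the one meant has the size given above.

How it is judged (in metres and radians):
At the end, for the whole second after the job is handed in: Large bearing flat on the board midway between pinion and small bearing (12 mm); seal ring flat on it, centred (10 mm); tall bolt upright 65 mm behind the pinion, short bolt likewise behind the small bearing (13 mm each way); those two moved under 10 mm; all at rest (x of bearing_large in the frame of board between -0.042 and -0.018 m and y of bearing_large in the frame of board between -0.012 and 0.012 m and z of bearing_large in the frame of board between 0.009 and 0.015 m and horizontal distance between seal_ring and bearing_large below 0.01 m and z of seal_ring in the frame of board between 0.025 and 0.031 m and x of bolt_tall in the frame of board between 0.022 and 0.048 m and z of bolt_tall in the frame of board between 0.009 and 0.015 m and x of bolt_short in the frame of board between 0.022 and 0.048 m and z of bolt_short in the frame of board between 0.009 and 0.015 m and ((y of pinion in the frame of board above 0 m and y of bolt_tall in the frame of board between 0.087 and 0.113 m and y of bolt_short in the frame of board between -0.113 and -0.087 m) or (y of pinion in the frame of board below 0 m and y of bolt_short in the frame of board between 0.087 and 0.113 m and y of bolt_tall in the frame of board between -0.113 and -0.087 m)) and distance of each of pinion, bearing_small from where it was at the start of the episode below 0.01 m and angle between each of bearing_large, seal_ring, bolt_tall, bolt_short, pinion, bearing_small's own z axis and vertical below 0.1 rad and linear speed of each of bearing_large, seal_ring, bolt_tall, bolt_short, pinion, bearing_small below 0.02 m/s); the robot touches nothing.
It also fails if it takes over 109 s, if anything falls off the work surface, if the arm or the gripper's body presses on something with over 40 N, if the wrist force passes 120 N, or if a joint passes its speed limit or range.

## Working session

There is one attempt and no reset: what is moved stays moved. The work goes in short steps, Python scripts to look and compute and a tool call to move; the robot and the scene stay as the last step left them, time stands still between calls to the robot, and variables do not carry over. Pictures are saved under pics/ and viewed, at most 14 in all, crops included, and the job is handed in when it is done.

Besides the shell and the picture viewer there is one more tool, called after "Emit:" as name([rows], argument=value, ...), one row to a line, values as JSON. send_rows: Moves the arm, as the interface text tells. Its arguments: {"type":"object","properties":{"targets":{"type":"array"}},"required":["targets"]}

```bash
mkdir -p pics
cat > h.py <<'E'
import numpy as np, cv2, json
from bench import arm
def snap(cam, fn=None):
    im,d=arm.get_image(cam)
    if fn: cv2.imwrite('pics/'+fn, cv2.cvtColor(im,cv2.COLOR_RGB2BGR))
    return im,d
def model(cam):
    m=arm.camera_model(cam); K=np.array([[m['fx'],0,m['cx']],[0,m['fy'],m['cy']],[0,0,1.]])
    return K,np.array(m['distortion'],float),np.array(m['cam_to_world'],float)
def rays(cam,uv):
    K,D,T=model(cam); n=cv2.undistortPoints(np.array(uv,np.float64).reshape(-1,1,2),K,D).reshape(-1,2)
    return np.c_[n,np.ones(len(n))],T
def cloud(cam,d):
    v,u=np.mgrid[:d.shape[0],:d.shape[1]]
    r,T=rays(cam,np.c_[u.ravel(),v.ravel()])
    p=r*d.reshape(-1,1); p=p@T[:3,:3].T+T[:3,3]; p[d.ravel()==0]=np.nan
    return p.reshape(d.shape+(3,))
def onplane(cam,uv,z):
    r,T=rays(cam,uv); w=r@T[:3,:3].T; s=(z-T[2,3])/w[:,2]; return T[:3,3]+w*s[:,None]
E
python3 - <<'E'
from h import *
print(arm.read_state())
for c in('scene','top'):
    im,d=snap(c,c+'0.png'); P=cloud(c,d); np.savez('/tmp/'+c,im=im,P=P)
    print(c,model(c)[2].round(2).tolist())
    for t in('board','pinion','bearing_small','bearing_large','seal_ring','bolt_tall','bolt_short'):
        for b in arm.boxes_of(c,t):
            x,y,w,h=b['rect']; q=P[int(y):int(y+h)+1,int(x):int(x+w)+1].reshape(-1,3); 
            cc=P[min(399,int(y+h/2)),min(639,int(x+w/2))]
            print(t,round(b['score'],2),np.round(b['rect']),cc.round(0),'zmax',np.nanpercentile(q[:,2],98).round(0) if len(q) else '')
E
```

```text
{'clock': 0.0, 'joints': array([ 1.58059716e+00,  3.85521640e-01,  6.64402652e-03, -4.89261897e-04,
       -1.19399498e+00, -2.58659233e-01]), 'joint_vel': array([ 0.00018153,  0.00149641,  0.0006378 , -0.00069786, -0.00048042,
        0.00146965]), 'joint_efforts': array([ 2.73565211e-04, -3.92292523e+01,  1.88403028e+01,  4.18639183e+00,
       -4.61872376e-03, -2.00972615e-06]), 'position': array([153.74054695, 605.20134661, 230.25122397]), 'ee_rot': array([ 9.92256905e-01, -1.24197846e-01, -8.63995386e-05,  1.05922532e-03]), 'contact_force': array([ 0.4729981 ,  0.23633583, -0.41538714]), 'wrist_torque': array([-0.01802516,  0.01565692, -0.00857496]), 'grasp_force': 0.0, 'gripper_width': 85.18512662495048}
scene [[-0.91, -0.19, 0.37, 159.78], [-0.41, 0.46, -0.78, 810.8], [-0.02, -0.87, -0.5, 472.72], [0.0, 0.0, 0.0, 1.0]]
board 0.62 [298. 150.  92.  35.] [413. 158. 143.] zmax 151.0
pinion 0.82 [367. 154.  20.  10.] [ 436. -166.   26.] zmax 38.0
bearing_large 0.8 [286. 269.  40.  33.] [404. 374.  -1.] zmax 17.0
seal_ring 0.55 [257. 234.  36.  24.] [515. 298.   2.] zmax 71.0
bolt_t
[... 180 characters left out ...]
x 37.0
top [[-0.03, -0.98, 0.21, 194.4], [-1.0, 0.03, -0.01, 133.01], [0.0, -0.21, -0.98, 1462.31], [0.0, 0.0, 0.0, 1.0]]
board 0.62 [338. 168. 101.  62.] [497. -95.   7.] zmax 37.0
board 0.25 [217. 226.  19.  21.] [401. 386.   7.] zmax 23.0
pinion 0.5 [412. 202.  19.  24.] [ 448. -189.   12.] zmax 43.0
bearing_small 0.54 [344. 194.  21.  16.] [491.   7.   7.] zmax 32.0
bearing_large 0.75 [344. 192.  23.  18.] [494.   4.   6.] zmax 32.0
bearing_large 0.58 [217. 227.  22.  20.] [400. 385.  -3.] zmax 23.0
seal_ring 0.65 [244. 189.  23.  18.] [516. 301.   3.] zmax 14.0
bolt_tall 0.48 [194. 192.  14.  12.] [511. 452.  49.] zmax 71.0
bolt_tall 0.46 [213. 197.  14.  15.] [484. 395.  71.] zmax 99.0
```

View pics/top0.png

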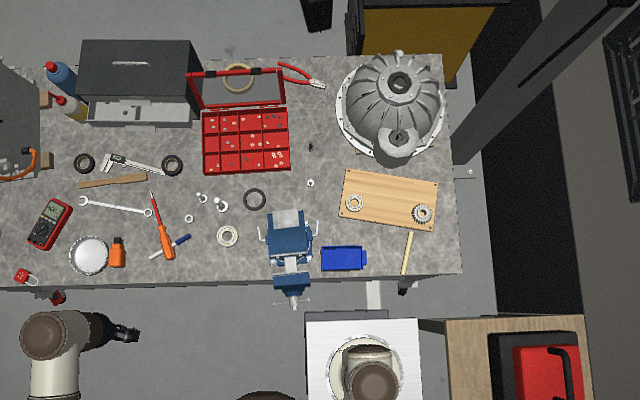

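View pics/scene0.png

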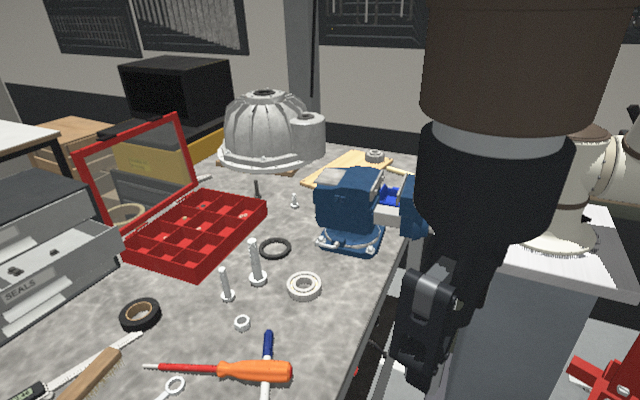

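The top view shows the board at about (388,199), the small bearing at (354,202), the pinion at (422,213), the large bearing at (227,236), the seal at (255,199), bright bolts near (202,198) and (222,207), and the short bolt at (310,183). The vise stands between the parts and the board, and the housing stands behind the board.

```bash
cat > m.py <<'E'
from h import *
S=np.load('/tmp/scene.npz');T=np.load('/tmp/top.npz')
def comp(P,x0,x1,y0,y1,z0,z1,tag):
    m=(P[...,0]>x0)&(P[...,0]<x1)&(P[...,1]>y0)&(P[...,1]<y1)&(P[...,2]>z0)&(P[...,2]<z1)
    n,l,st,c=cv2.connectedComponentsWithStats(m.astype(np.uint8),connectivity=8)
    for i in range(1,n):
        if st[i,4]<4: continue
        q=P[l==i]; print(tag,st[i].tolist(),'mean',q.mean(0).round(1),'min',q.min(0).round(0),'max',q.max(0).round(0))
for n,D in(('S',S),('T',T)):
    P=D['P']; comp(P,350,600,250,520,5,130,n); comp(P,500,680,90,170,6,130,n+'short')
P=T['P']
for nm,(x0,x1,y0,y1) in dict(bench=(440,560,320,350)).items():
    for n,D in(('S',S),('T',T)):
        p=D['P'];m=(p[...,0]>x0)&(p[...,0]<x1)&(p[...,1]>y0)&(p[...,1]<y1);print(n,nm,np.median(p[m][:,2]))
# board by colour
im=T['im'];hsv=cv2.cvtColor(im,cv2.COLOR_RGB2HSV);m=cv2.inRange(hsv,(8,50,120),(28,180,255));
k=np.zeros_like(m);k[160:240,330:445]=m[160:240,330:445]
n,l,st,c=cv2.connectedComponentsWithStats(k);i=1+st[1:,4].argmax();print(st[i])
cs,_=cv2.findContours((l==i).astype(np.uint8),cv2.RETR_EXTERNAL,cv2.CHAIN_APPROX_NONE)
w=onplane('top',cs[0].reshape(-1,2).astype(float),12)[:,:2].astype(np.float32)
r=cv2.minAreaRect(w);print('board',r,cv2.boxPoints(r).round(0).tolist(),'z',np.nanmedian(P[l==i][:,2]))
comp(P,400,700,-250,60,18,60,'Tb')
h=P[(P[...,0]>480)&(P[...,0]<760)&(P[...,1]>-280)&(P[...,1]<90)&(P[...,2]>30)]
for zz in(40,80,120,160,200): q=h[h[:,2]>zz]; print('housing>',zz,q.min(0).round(0),q.max(0).round(0))
v=P[(P[...,0]>300)&(P[...,0]<520)&(P[...,1]>100)&(P[...,1]<300)&(P[...,2]>30)];print('vise',v.min(0),v.max(0))
big=cv2.resize(cv2.cvtColor(im,cv2.COLOR_RGB2BGR)[120:260,170:460],None,fx=2.7,fy=2.7,interpolation=cv2.INTER_CUBIC);cv2.imwrite('pics/topcrop.png',big)
E
python3 m.py
```

```text
S [313, 191, 40, 19, 434] mean [404.8 253.1 116.2] min [360. 250. 100.] max [441. 258. 130.]
S [351, 203, 4, 5, 7] mean [359.1 250.5 113.6] min [356. 250. 109.] max [362. 251. 118.]
S [352, 206, 4, 4, 5] mean [355.9 250.5 107.2] min [354. 250. 104.] max [359. 251. 112.]
S [188, 212, 68, 72, 1171] mean [589.6 369.6  24.5] min [584. 250.   5.] max [600. 455.  43.]
S [315, 235, 41, 20, 498] mean [386.3 266.7  23.4] min [350. 250.   5.] max [434. 295.  40.]
S [247, 237, 44, 48, 804] mean [494.3 367.2  32.4] min [472. 272.   5.] max [542. 415.  97.]
S [218, 266, 17, 34, 287] mean [512.4 458.6  33.9] min [502. 443.   5.] max [527. 467.  70.]
S [287, 271, 35, 29, 726] mean [398.4 386.7  13.6] min [369. 352.   5.] max [432. 415.  18.]
S [234, 314, 17, 16, 176] mean [453.6 498.3  10.9] min [441. 485.   5.] max [467. 510.  15.]
S [263, 329, 11, 20, 140] mean [398.1 507.9  12. ] min [385. 494.   6.] max [411. 520.  17.]
Sshort [254, 179, 8, 18, 81] mean [663.1 134.   27.1] min [656. 123.   6.] max [675. 141.  53.]
Sshort [291, 193, 8, 13, 61] mean [551.6 137.8  19.9] min [543. 126.   7.] max [5
[... 2411 characters left out ...]
 [ 660.5 -213.1   42. ] min [ 622. -249.   19.] max [ 699. -173.   60.]
Tb [342, 130, 67, 39, 542] mean [651.2 -27.8  42.1] min [ 581. -155.   18.] max [700.  34.  60.]
Tb [345, 193, 18, 20, 205] mean [486.1   8.8  26.4] min [459. -15.  18.] max [516.  35.  37.]
Tb [411, 202, 22, 22, 291] mean [ 445.5 -186.5   34.2] min [ 418. -217.   18.] max [ 482. -157.   47.]
housing> 40 [ 580. -264.   40.] [760.  49. 218.]
housing> 80 [ 582. -245.   80.] [760.  21. 218.]
housing> 120 [ 582. -243.  120.] [760.  17. 218.]
housing> 160 [ 626. -227.  160.] [760.   6. 218.]
housing> 200 [ 694. -176.  200.] [760. -59. 218.]
vise [301.53351023 101.12835533  30.12001693] [449.67744728 293.54556196 159.84770252]
```

View pics/topcrop.png

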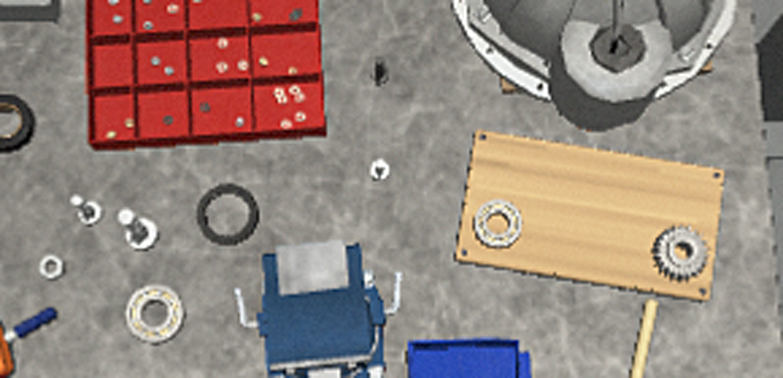

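```bash
cat >> h.py <<'E'
B=np.array([496.8,-95.7]); YAW=-0.198
from scipy.spatial.transform import Rotation as Ro
def bw(x,y): c,s=np.cos(YAW),np.sin(YAW); return B+np.array([c*x-s*y,s*x+c*y])
def st(tgt=None):
    s=arm.read_state(); R=Ro.from_quat(s['ee_rot']).as_matrix()
    print('t',round(s['clock'],2),'pos',s['position'].round(1),'yaw',round(np.arctan2(R[1,0],R[0,0]),3),'tilt',(R[:2,2]).round(3),'w',round(s['gripper_width'],1),'gf',round(s['grasp_force'],1),'F',s['contact_force'].round(1),'j',s['joints'].round(2))
    if tgt is not None: print('tool shift cm',(R.T@(np.array(tgt)-s['position'])/10).round(2))
E
python3 - <<'E'
from h import *
T=np.load('/tmp/top.npz');S=np.load('/tmp/scene.npz')
for c,D in(('top',T),('scene',S)):
    P=D['P']; g=D['im'].max(2)
    m=(P[...,0]>465)&(P[...,0]<560)&(P[...,1]>258)&(P[...,1]<350)&(g<75)
    n,l,s_,_=cv2.connectedComponentsWithStats(m.astype(np.uint8),connectivity=8);i=1+s_[1:,4].argmax()
    v,u=np.nonzero(l==i); w=onplane(c,np.c_[u,v].astype(float),7)[:,:2]
    print(c,s_[i],w.mean(0),cv2.minEnclosingCircle(w.astype(np.float32)))
for D in(T,S):
  P=D['P']
  for y in range(-240,60,20):
    m=(P[...,1]>y)&(P[...,1]<y+20)&(P[...,2]>60)&(P[...,0]>480)
    if m.any(): q=P[m];q=q[q[:,0].argsort()];print(y,q[0].round(0),end=' ')
  print()
for a in((-30,0),(35,100),(35,-100)): print(a,bw(*a).round(1))
st((400.5,383.5,100))
E
```

```text
top [243 188  23  23 165] [507.5612416 301.8963578] ((508.8224182128906, 303.12921142578125), 34.171546936035156)
scene [260 249  31  11  85] [490.73803805 330.26687657] ((499.63775634765625, 318.36474609375), 30.8384952545166)
-240 [ 691. -221.  101.] -220 [ 654. -200.   61.] -200 [ 648. -194.   61.] -180 [ 617. -161.  140.] -160 [ 590. -142.   97.] -140 [ 583. -120.   70.] -120 [ 580. -104.   61.] -100 [582. -99.  76.] -80 [590. -80.  73.] -60 [614. -60. 104.] -40 [661. -35.  64.] -20 [675. -10.  61.] 0 [688.   1.  60.] 20 [709.  21.  63.] 
-240 [1167. -226.  185.] -220 [ 696. -202.  165.] -200 [ 695. -194.  170.] -180 [ 662. -161.  151.] -160 [ 594. -144.  145.] -140 [ 585. -121.  104.] -120 [ 580. -103.   77.] -100 [ 579. -100.   69.] -80 [588. -78.  73.] -60 [607. -60.  98.] -40 [663. -39.  70.] -20 [675. -20.  70.] 0 [691.   0.  93.] 20 [713.  24.  62.] 
(-30, 0) [467.4 -89.8]
(35, 100) [550.8  -4.5]
(35, -100) [ 511.4 -200.6]
t 0.8 pos [153.9 605.8 231.4] yaw -0.249 tilt [-0.  0.] w 85.6 gf 0.0 F [ 0.1 -0.2 -0.1] j [ 1.58  0.38  0.01 -0.   -1.19 -0.26]
tool shift cm [29.38 15.47 13.13]
```

Emit:
send_rows([
  {"gripper": -1, "az": -2.9},
  {"gripper": -1, "x": 3.5, "y": 2.1},
  {"gripper": -1, "x": 3.5, "y": 2.1},
  {"gripper": -1, "x": 3.5, "y": 2.1},
  {"gripper": -1, "x": 3.5, "y": 2.1},
])

```text
$.targets[0]: bad value
```

Emit:
send_rows([
  {"gripper": -1, "x": 3.5, "y": 2.1},
  {"gripper": -1, "x": 3.5, "y": 2.1},
  {"gripper": -1, "x": 3.5, "y": 2.1},
  {"gripper": -1, "x": 3.5, "y": 2.1},
  {"gripper": -1, "z": 3},
])

```text
$.targets[0]: bad value
```

Emit:
send_rows([
  {"gripper": -1, "z": 4},
  {"gripper": -1, "z": 4},
  {"gripper": -1, "z": 2},
  {"gripper": -1},
  {"gripper": -1},
])

```text
$.targets[0]: bad value
```

```bash
python3 -c "
from h import *
st((400.5,383.5,-2))"
```

```text
t 0.8 pos [153.9 605.8 231.4] yaw -0.249 tilt [-0.  0.] w 85.6 gf 0.0 F [ 0.1 -0.2 -0.1] j [ 1.58  0.38  0.01 -0.   -1.19 -0.26]
tool shift cm [29.38 15.47 23.33]
```

Emit:
send_rows([
  {"gripper": -1, "x": 0, "y": 0, "z": 0, "ax": 0, "ay": 0, "az": -2.9},
  {"gripper": -1, "x": 3.5, "y": 2.1, "z": 0, "ax": 0, "ay": 0, "az": 0},
  {"gripper": -1, "x": 3.5, "y": 2.1, "z": 0, "ax": 0, "ay": 0, "az": 0},
  {"gripper": -1, "x": 3.5, "y": 2.1, "z": 0, "ax": 0, "ay": 0, "az": 0},
  {"gripper": -1, "x": 3.5, "y": 2.1, "z": 0, "ax": 0, "ay": 0, "az": 0},
])

```text
clock: 1.22
position: [275.4, 494.6, 231.4]
ee_rot: [0.995, -0.098, 0.0, -0.0]
contact_force: [1.1, 0.6, -0.1]
gripper_width: 85.5
grasp_force: 0.0
```

```bash
python3 -c "
from h import *
st((400.5,383.5,-2))"
```

```text
t 1.22 pos [275.4 494.6 231.4] yaw -0.197 tilt [0. 0.] w 85.5 gf 0.0 F [ 1.1  0.6 -0.1] j [ 1.35  0.28 -0.14  0.   -1.15  0.02]
tool shift cm [14.44  8.45 23.34]
```

Emit:
send_rows([
  {"gripper": -1, "x": 3.5, "y": 2.1, "z": 0, "ax": 0, "ay": 0, "az": 0},
  {"gripper": -1, "x": 3.5, "y": 2.1, "z": 0, "ax": 0, "ay": 0, "az": 0},
  {"gripper": -1, "x": 3.5, "y": 2.1, "z": 0, "ax": 0, "ay": 0, "az": 0},
  {"gripper": -1, "x": 3.5, "y": 2.1, "z": 0, "ax": 0, "ay": 0, "az": 0},
  {"gripper": -1, "x": 0.4, "y": 0, "z": 4, "ax": 0, "ay": 0, "az": 0},
])

```text
clock: 1.63
position: [406.1, 385.3, 199.1]
ee_rot: [0.995, -0.101, 0.005, -0.007]
contact_force: [1.0, 2.5, 1.3]
gripper_width: 85.1
grasp_force: 0.0
```

Emit:
send_rows([
  {"gripper": -1, "x": 0, "y": 0, "z": 4, "ax": 0, "ay": 0, "az": 0},
  {"gripper": -1, "x": 0, "y": 0, "z": 4, "ax": 0, "ay": 0, "az": 0},
  {"gripper": -1, "x": 0, "y": 0, "z": 4, "ax": 0, "ay": 0, "az": 0},
  {"gripper": -1, "x": 0, "y": 0, "z": 2.5, "ax": 0, "ay": 0, "az": 0},
  {"gripper": -1, "x": 0, "y": 0, "z": 1.5, "ax": 0, "ay": 0, "az": 0},
])

```text
clock: 2.05
position: [398.2, 383.1, 27.8]
ee_rot: [0.995, -0.099, -0.001, 0.003]
contact_force: [0.2, -0.7, -0.0]
gripper_width: 85.5
grasp_force: 0.0
```

Run:
```python
from h import *
st((400.5,383.5,-2))
im,d=snap('scene');P=cloud('scene',d)
cv2.imwrite('pics/g1.png',cv2.resize(cv2.cvtColor(im,cv2.COLOR_RGB2BGR)[180:340,200:400],None,fx=3,fy=3))
```

```text
t 2.05 pos [398.2 383.1  27.8] yaw -0.199 tilt [-0.003 -0.005] w 85.5 gf 0.0 F [ 0.2 -0.7 -0. ] j [ 1.06  0.5  -0.41 -0.   -0.67  0.31]
tool shift cm [ 0.23 -0.1   2.98]
```

View pics/g1.png

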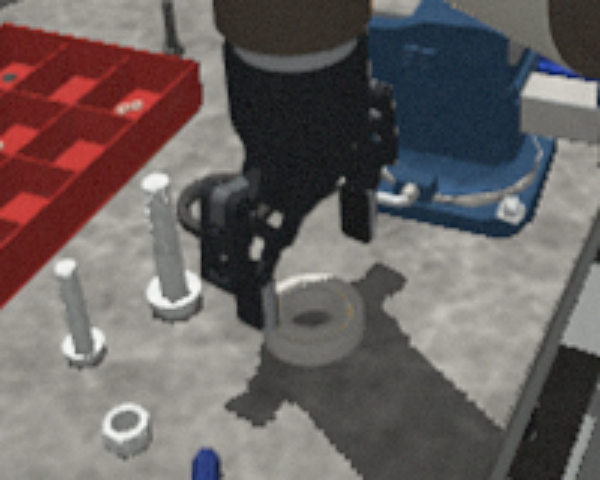

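The gripper straddles the bearing, with the fingers at about (250,300) and (355,220) in the crop. I'll go down and close.

Emit:
send_rows([
  {"gripper": -1, "x": 0.1, "y": 0, "z": 1.5, "ax": 0, "ay": 0, "az": 0},
  {"gripper": -1, "x": 0, "y": 0, "z": 1.4, "ax": 0, "ay": 0, "az": 0},
  {"gripper": 0.9, "x": 0, "y": 0, "z": 0, "ax": 0, "ay": 0, "az": 0},
  {"gripper": 0.9, "x": 0, "y": 0, "z": 0, "ax": 0, "ay": 0, "az": 0},
  {"gripper": 0.9, "x": 0, "y": 0, "z": 0, "ax": 0, "ay": 0, "az": 0},
])

```text
clock: 2.52
position: [400.6, 385.5, 3.9]
ee_rot: [0.995, -0.099, 0.0, -0.001]
contact_force: [0.4, -0.6, -2.0]
gripper_width: 59.0
grasp_force: 64.5
```

Emit:
send_rows([
  {"gripper": 0.9, "x": 0, "y": 0, "z": 0, "ax": 0, "ay": 0, "az": 0},
  {"gripper": 0.9, "x": 0, "y": 0, "z": 0, "ax": 0, "ay": 0, "az": 0},
  {"gripper": 0.9, "x": 0, "y": 0, "z": 0, "ax": 0, "ay": 0, "az": 0},
  {"gripper": 0.9, "x": 0, "y": 0, "z": 0, "ax": 0, "ay": 0, "az": 0},
])

```text
clock: 2.85
position: [400.7, 385.8, 3.7]
ee_rot: [0.995, -0.099, 0.001, -0.001]
contact_force: [-1.2, 0.2, 6.3]
gripper_width: 58.9
grasp_force: 65.4
```

```bash
python3 -c "
from h import *
st((467.4,-89.8,10))"
```

```text
t 2.85 pos [400.7 385.8   3.7] yaw -0.198 tilt [0.001 0.002] w 58.9 gf 65.4 F [-1.2  0.2  6.3] j [ 1.06  0.54 -0.42  0.   -0.61  0.31]
tool shift cm [15.88 45.32 -0.71]
```

Emit:
send_rows([
  {"gripper": 0.9, "x": 0, "y": 0, "z": -2, "ax": 0, "ay": 0, "az": 0},
  {"gripper": 0.9, "x": 0, "y": 0, "z": -4, "ax": 0, "ay": 0, "az": 0},
  {"gripper": 0.9, "x": 0, "y": 0, "z": -4, "ax": 0, "ay": 0, "az": 0},
  {"gripper": 0.9, "x": 0, "y": 0, "z": 0, "ax": 0, "ay": 0, "az": 0},
  {"gripper": 0.9, "x": 0, "y": 0, "z": 0, "ax": 0, "ay": 0, "az": 0},
])

```text
clock: 3.27
position: [400.9, 386.2, 104.8]
ee_rot: [0.995, -0.099, 0.001, -0.003]
contact_force: [0.2, -0.7, -2.5]
gripper_width: 58.9
grasp_force: 65.6
```

Run:
```python
from h import *
st((467.4,-89.8,10))
im,d=snap('scene')
cv2.imwrite('pics/g2.png',cv2.resize(cv2.cvtColor(im,cv2.COLOR_RGB2BGR)[140:300,220:420],None,fx=3.5,fy=3.5,interpolation=cv2.INTER_CUBIC))
```

```text
t 3.27 pos [400.9 386.2 104.8] yaw -0.198 tilt [0.003 0.005] w 58.9 gf 65.6 F [ 0.2 -0.7 -2.5] j [ 1.06  0.39 -0.33 -0.   -0.84  0.31]
tool shift cm [15.89 45.41  9.23]
```

View pics/g2.png

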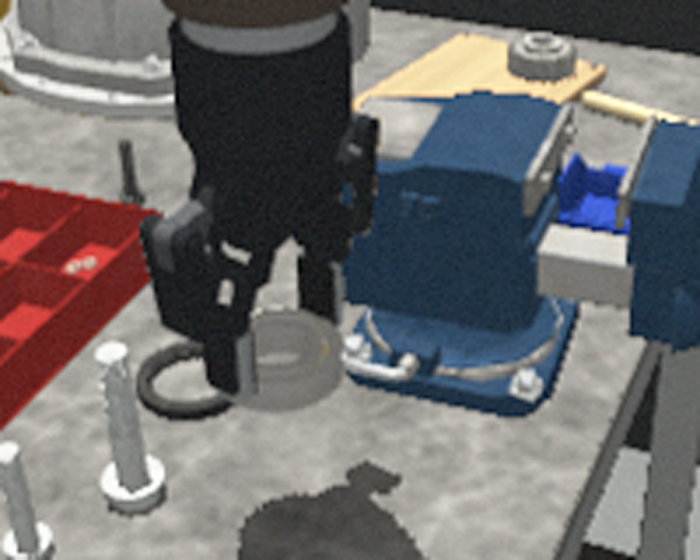

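```bash
cat >> h.py <<'E'
from scipy.optimize import least_squares
def held(z0,z1,r,lo=0,hi=256,cams=('scene','top')):
    s=arm.read_state(); p0=s['position']; R=Ro.from_quat(s['ee_rot']).as_matrix()
    for c in cams:
        im,d=snap(c); P=cloud(c,d); g=im.max(2)
        m=(np.hypot(P[...,0]-p0[0],P[...,1]-p0[1])<70)&(P[...,2]>z0)&(P[...,2]<z1)&(g>=lo)&(g<=hi)
        q=(P[m]-p0)@R
        if len(q)<8: print(c,len(q));continue
        print(c,len(q),'tool min',np.percentile(q,2,axis=0).round(1),'max',np.percentile(q,98,axis=0).round(1),'mean',q.mean(0).round(1))
E
python3 - <<'E'
from h import *
held(95,125,31,90)
p0=arm.read_state()['position']
im,d=snap('scene');P=cloud('scene',d)
m=(np.hypot(P[...,0]-p0[0],P[...,1]-p0[1])<60)&(P[...,2]>98)&(P[...,2]<114)&(im.max(2)>90)
q=P[m][:,:2]-p0[:2]
f=least_squares(lambda c:np.hypot(*(q-c).T)-31,[0,0],loss='soft_l1',f_scale=2)
e=np.hypot(*(q-f.x).T)-31
print('fit world off',f.x,'res',np.median(abs(e)),len(q))
E
```

```text
scene 676 tool min [-30.  -36.9 -17. ] max [21.6 27.3  3.2] mean [-9.4 -2.7 -8.1]
top 64 tool min [-28.  -10.4 -16.4] max [-12.1  24.8  -4. ] mean [-19.5   7.6 -10.8]
fit world off [7.04606278 8.5223226 ] res 4.785902876627642 627
```

Emit:
send_rows([
  {"gripper": 0.9, "x": 0, "y": 0, "z": -4, "ax": 0, "ay": 0, "az": 0},
  {"gripper": 0.9, "x": 0, "y": 0, "z": -4, "ax": 0, "ay": 0, "az": 0},
  {"gripper": 0.9, "x": 1.3, "y": 3.5, "z": -1, "ax": 0, "ay": 0, "az": 0},
  {"gripper": 0.9, "x": 1.3, "y": 3.5, "z": -1, "ax": 0, "ay": 0, "az": 0},
  {"gripper": 0.9, "x": 1.3, "y": 3.8, "z": 0, "ax": 0, "ay": 0, "az": 0},
])

```text
clock: 3.88
position: [417.7, 271.3, 203.1]
ee_rot: [0.995, -0.098, 0.001, -0.001]
contact_force: [1.3, 0.5, -2.6]
gripper_width: 58.6
grasp_force: 66.3
```

Emit:
send_rows([
  {"gripper": 0.9, "x": 1.3, "y": 3.8, "z": 0, "ax": 0, "ay": 0, "az": 0},
  {"gripper": 0.9, "x": 1.3, "y": 3.8, "z": 0, "ax": 0, "ay": 0, "az": 0},
  {"gripper": 0.9, "x": 1.3, "y": 3.8, "z": 0, "ax": 0, "ay": 0, "az": 0},
  {"gripper": 0.9, "x": 1.3, "y": 3.8, "z": 0, "ax": 0, "ay": 0, "az": 0},
  {"gripper": 0.9, "x": 1.3, "y": 3.8, "z": 0, "ax": 0, "ay": 0, "az": 0},
])

```text
clock: 4.3
position: [442.5, 70.1, 200.9]
ee_rot: [0.995, -0.099, -0.001, 0.001]
contact_force: [0.7, -0.2, -1.8]
gripper_width: 59.0
grasp_force: 66.3
```

Emit:
send_rows([
  {"gripper": 0.9, "x": 1.3, "y": 3.8, "z": 0, "ax": 0, "ay": 0, "az": 0},
  {"gripper": 0.9, "x": 1.3, "y": 3.8, "z": 0, "ax": 0, "ay": 0, "az": 0},
  {"gripper": 0.9, "x": 1.3, "y": 3.8, "z": 0, "ax": 0, "ay": 0, "az": 0},
  {"gripper": 0.9, "x": 1.3, "y": 3.5, "z": 0, "ax": 0, "ay": 0, "az": 0},
  {"gripper": 0.9, "x": 0, "y": 0, "z": 0, "ax": 0, "ay": 0, "az": 0},
])

```text
clock: 4.72
position: [464.6, -89.1, 200.5]
ee_rot: [0.995, -0.102, -0.002, 0.001]
contact_force: [0.2, 0.6, -1.7]
gripper_width: 58.7
grasp_force: 66.3
```

Run:
```python
from h import *
st((467.4,-89.8,16)); held(190,216,31,90)
```

```text
t 4.72 pos [464.6 -89.1 200.5] yaw -0.205 tilt [-0.004 -0.002] w 58.7 gf 66.3 F [ 0.2  0.6 -1.7] j [ 0.16  0.15 -0.4   0.   -1.02  1.21]
tool shift cm [ 0.36 -0.03 18.45]
scene 185 tool min [-30.1 -37.4 -12.8] max [18.  25.3  2.8] mean [-12.4 -11.8  -6.4]
top 122 tool min [-30.  -29.5 -14.8] max [-4.3 24.5  2.4] mean [-18.1  -3.5 -10.2]
```

Emit:
send_rows([
  {"gripper": 0.9, "x": 0.1, "y": 0, "z": 4, "ax": 0, "ay": 0, "az": 0},
  {"gripper": 0.9, "x": 0.1, "y": 0, "z": 4, "ax": 0, "ay": 0, "az": 0},
  {"gripper": 0.9, "x": 0, "y": 0, "z": 4, "ax": 0, "ay": 0, "az": 0},
  {"gripper": 0.9, "x": 0, "y": 0, "z": 3, "ax": 0, "ay": 0, "az": 0},
  {"gripper": 0.9, "x": 0, "y": 0, "z": 1.5, "ax": 0, "ay": 0, "az": 0},
])

```text
clock: 5.23
position: [463.8, -83.4, 33.0]
ee_rot: [0.995, -0.098, -0.004, 0.001]
contact_force: [-1.3, -0.2, -2.4]
gripper_width: 58.2
grasp_force: 66.2
```

Emit:
send_rows([
  {"gripper": 0.9, "x": 0, "y": 0, "z": 0.9, "ax": 0, "ay": 0, "az": 0},
  {"gripper": 0.9, "x": 0, "y": 0, "z": 0, "ax": 0, "ay": 0, "az": 0},
  {"gripper": 0.9, "x": 0, "y": 0, "z": 0, "ax": 0, "ay": 0, "az": 0},
])

```text
clock: 5.48
position: [467.6, -83.7, 28.4]
ee_rot: [0.995, -0.098, -0.0, 0.0]
contact_force: [-0.1, -0.1, -1.9]
gripper_width: 58.5
grasp_force: 66.3
```

Run:
```python
from h import *
st((467.4,-89.8,16)); held(5,40,31,150,cams=['top'])
```

```text
t 5.48 pos [467.6 -83.7  28.4] yaw -0.196 tilt [-0. -0.] w 58.5 gf 66.3 F [-0.1 -0.1 -1.9] j [ 0.17  0.4  -0.6   0.   -0.57  1.21]
tool shift cm [0.1  0.6  1.24]
top 86 tool min [-60.   27.9   9.3] max [-1.5 68.2 22.1] mean [-28.5  49.5  15.6]
```

Emit:
send_rows([
  {"gripper": 0.9, "x": 0, "y": 0.6, "z": 0.4, "ax": 0, "ay": 0, "az": 0},
  {"gripper": 0.9, "x": 0, "y": 0, "z": 0.4, "ax": 0, "ay": 0, "az": 0},
  {"gripper": 0.9, "x": 0, "y": 0, "z": 0.4, "ax": 0, "ay": 0, "az": 0},
  {"gripper": 0.9, "x": 0, "y": 0, "z": 0, "ax": 0, "ay": 0, "az": 0},
  {"gripper": 0.9, "x": 0, "y": 0, "z": 0, "ax": 0, "ay": 0, "az": 0},
])

```text
clock: 5.95
position: [465.8, -90.5, 16.3]
ee_rot: [0.995, -0.099, -0.0, 0.0]
contact_force: [0.1, -0.2, -1.9]
gripper_width: 58.7
grasp_force: 66.2
```

Run:
```python
from h import *
st((467.4,-89.8,16))
```

```text
t 5.95 pos [465.8 -90.5  16.3] yaw -0.198 tilt [-0. -0.] w 58.7 gf 66.2 F [ 0.1 -0.2 -1.9] j [ 0.15  0.42 -0.61  0.   -0.54  1.22]
tool shift cm [ 0.14 -0.1   0.03]
```

Emit:
send_rows([
  {"gripper": 0.9, "x": 0.1, "y": -0.1, "z": 0.15, "ax": 0, "ay": 0, "az": 0},
  {"gripper": 0.9, "x": 0, "y": 0, "z": 0.1, "ax": 0, "ay": 0, "az": 0},
  {"gripper": 0.9, "x": 0, "y": 0, "z": 0, "ax": 0, "ay": 0, "az": 0},
])

```text
clock: 6.2
position: [466.6, -90.0, 15.6]
ee_rot: [0.995, -0.099, -0.001, 0.001]
contact_force: [-5.3, -1.2, 14.6]
gripper_width: 58.8
grasp_force: 68.1
```

Run:
```python
from h import *
st((467.4,-89.8,16))
```

```text
t 6.2 pos [466.6 -90.   15.6] yaw -0.198 tilt [-0.001 -0.001] w 58.8 gf 68.1 F [-5.3 -1.2 14.6] j [ 0.15  0.42 -0.61  0.   -0.54  1.22]
tool shift cm [ 0.08 -0.03 -0.04]
```

Contact with the board. Release and rise.

Emit:
send_rows([
  {"gripper": -0.7, "x": 0, "y": 0, "z": 0, "ax": 0, "ay": 0, "az": 0},
  {"gripper": -0.7, "x": 0, "y": 0, "z": 0, "ax": 0, "ay": 0, "az": 0},
  {"gripper": -0.7, "x": 0, "y": 0, "z": 0, "ax": 0, "ay": 0, "az": 0},
  {"gripper": -0.7, "x": 0, "y": 0, "z": 0, "ax": 0, "ay": 0, "az": 0},
])

```text
clock: 6.53
position: [467.4, -89.5, 13.8]
ee_rot: [0.995, -0.099, 0.0, -0.0]
contact_force: [-0.4, 0.0, 0.2]
gripper_width: 72.7
grasp_force: 0.0
```

Emit:
send_rows([
  {"gripper": -0.7, "x": 0, "y": 0, "z": -1.5, "ax": 0, "ay": 0, "az": 0},
  {"gripper": -0.7, "x": 0, "y": 0, "z": -3, "ax": 0, "ay": 0, "az": 0},
  {"gripper": -0.7, "x": 0, "y": 0, "z": -4, "ax": 0, "ay": 0, "az": 0},
  {"gripper": -0.7, "x": 0, "y": 0, "z": -4, "ax": 0, "ay": 0, "az": 0},
  {"gripper": -0.7, "x": 0, "y": 0, "z": -4, "ax": 0, "ay": 0, "az": 0},
])

```text
clock: 6.95
position: [466.6, -89.6, 180.4]
ee_rot: [0.995, -0.099, -0.0, 0.0]
contact_force: [1.7, 0.5, -0.8]
gripper_width: 72.3
grasp_force: 0.0
```

Run:
```python
from h import *
st((509,303,100))
```

```text
t 6.95 pos [466.6 -89.6 180.4] yaw -0.198 tilt [-0.001 -0.   ] w 72.3 gf 0.0 F [ 1.7  0.5 -0.8] j [ 0.15  0.18 -0.42  0.   -0.97  1.22]
tool shift cm [ -3.56 -39.32   8.03]
```

Emit:
send_rows([
  {"gripper": -1, "x": -0.3, "y": -3.9, "z": 0, "ax": 0, "ay": 0, "az": 0},
  {"gripper": -1, "x": -0.3, "y": -3.9, "z": 0, "ax": 0, "ay": 0, "az": 0},
  {"gripper": -1, "x": -0.3, "y": -3.9, "z": 0, "ax": 0, "ay": 0, "az": 0},
  {"gripper": -1, "x": -0.4, "y": -3.9, "z": 0, "ax": 0, "ay": 0, "az": 0},
  {"gripper": -1, "x": -0.4, "y": -3.9, "z": 0, "ax": 0, "ay": 0, "az": 0},
])

```text
clock: 7.37
position: [488.7, 106.8, 178.9]
ee_rot: [0.995, -0.099, 0.0, -0.0]
contact_force: [0.6, -0.4, -0.2]
gripper_width: 86.0
grasp_force: 0.0
```

Emit:
send_rows([
  {"gripper": -1, "x": -0.4, "y": -3.9, "z": 0, "ax": 0, "ay": 0, "az": 0},
  {"gripper": -1, "x": -0.4, "y": -3.9, "z": 0, "ax": 0, "ay": 0, "az": 0},
  {"gripper": -1, "x": -0.4, "y": -3.9, "z": 0, "ax": 0, "ay": 0, "az": 0},
  {"gripper": -1, "x": -0.4, "y": -3.9, "z": 0, "ax": 0, "ay": 0, "az": 0},
  {"gripper": -1, "x": -0.3, "y": -3.9, "z": 0, "ax": 0, "ay": 0, "az": 0},
])

```text
clock: 7.78
position: [508.2, 302.0, 178.5]
ee_rot: [0.995, -0.099, -0.0, 0.0]
contact_force: [1.0, -1.0, 0.1]
gripper_width: 85.1
grasp_force: 0.0
```

Emit:
send_rows([
  {"gripper": -1, "x": 0, "y": -0.3, "z": 4, "ax": 0, "ay": 0, "az": 0},
  {"gripper": -1, "x": 0, "y": 0, "z": 4, "ax": 0, "ay": 0, "az": 0},
  {"gripper": -1, "x": 0, "y": 0, "z": 4, "ax": 0, "ay": 0, "az": 0},
  {"gripper": -1, "x": 0, "y": 0, "z": 3, "ax": 0, "ay": 0, "az": 0},
  {"gripper": -1, "x": 0, "y": 0, "z": 0, "ax": 0, "ay": 0, "az": 0},
])

```text
clock: 8.2
position: [505.1, 299.5, 21.7]
ee_rot: [0.995, -0.1, -0.005, 0.005]
contact_force: [-0.2, -1.4, -1.3]
gripper_width: 85.6
grasp_force: 0.0
```

Run:
```python
from h import *
st((509,303,-4))
im,d=snap('scene')
cv2.imwrite('pics/g3.png',cv2.resize(cv2.cvtColor(im,cv2.COLOR_RGB2BGR)[180:300,200:350],None,fx=4,fy=4,interpolation=cv2.INTER_CUBIC))
# placed bearing from top
im,d=snap('top');P=cloud('top',d)
m=(P[...,0]>425)&(P[...,0]<510)&(P[...,1]>-135)&(P[...,1]<-45)&(P[...,2]>21)
print('bearing',P[m].mean(0),P[m].min(0),P[m].max(0),m.sum())
big=cv2.resize(cv2.cvtColor(im,cv2.COLOR_RGB2BGR)[160:240,330:450],None,fx=5,fy=5,interpolation=cv2.INTER_CUBIC);cv2.imwrite('pics/t3.png',big)
hs=cv2.cvtColor(im,cv2.COLOR_RGB2HSV); k=m|((hs[...,1]<45)&(P[...,0]>425)&(P[...,0]<515)&(P[...,1]>-135)&(P[...,1]<-45))
v,u=np.nonzero(k);w=onplane('top',np.c_[u,v].astype(float),27)[:,:2];print(w.mean(0),cv2.minEnclosingCircle(w.astype(np.float32)))
```

```text
t 8.2 pos [505.1 299.5  21.7] yaw -0.2 tilt [-0.011 -0.01 ] w 85.6 gf 0.0 F [-0.2 -1.4 -1.3] j [ 0.81  0.55 -0.31 -0.   -0.72  0.56]
tool shift cm [ 0.34 -0.45  2.56]
bearing [467.99802477 -88.67564843  27.78763849] [ 438.23707207 -128.20109338   21.12686399] [499.57243612 -57.50472597  35.88374181] 269
[466.80638658 -87.34548401] ((453.9505920410156, -80.25787353515625), 47.72666549682617)
```

View pics/g3.png

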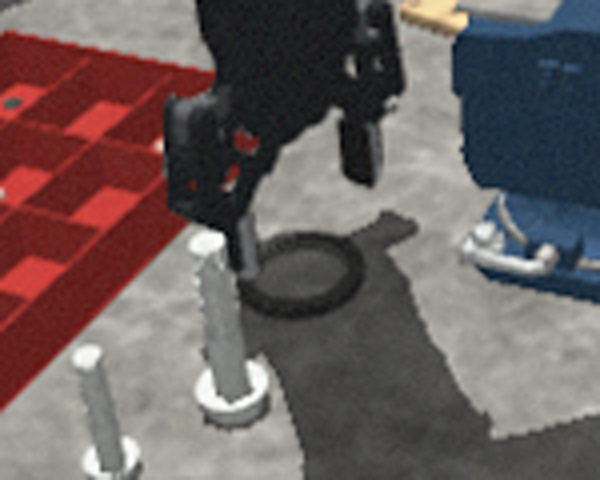

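View pics/t3.png

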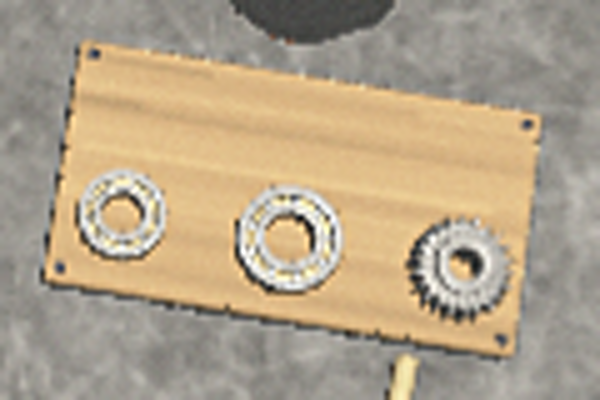

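Large bearing stands on the board at about (289,240) in the crop, midway between the other two. The gripper hangs over the ring with the fingers outside it, so I'll correct and descend.

Emit:
send_rows([
  {"gripper": -1, "x": 0.3, "y": -0.4, "z": 0, "ax": 0, "ay": 0, "az": 0},
  {"gripper": -1, "x": 0, "y": 0, "z": 1, "ax": 0, "ay": 0, "az": 0},
  {"gripper": -1, "x": 0, "y": 0, "z": 0.9, "ax": 0, "ay": 0, "az": 0},
  {"gripper": -1, "x": 0, "y": 0, "z": 0, "ax": 0, "ay": 0, "az": 0},
  {"gripper": -1, "x": 0, "y": 0, "z": 0, "ax": 0, "ay": 0, "az": 0},
])

```text
clock: 8.72
position: [512.7, 305.9, 9.7]
ee_rot: [0.995, -0.099, -0.0, 0.0]
contact_force: [0.0, -0.1, 0.4]
gripper_width: 85.3
grasp_force: 0.0
```

Run:
```python
from h import *
st((509,303,-3))
```

```text
t 8.72 pos [512.7 305.9   9.7] yaw -0.198 tilt [-0. -0.] w 85.3 gf 0.0 F [ 0.  -0.1  0.4] j [ 0.81  0.58 -0.31 -0.   -0.69  0.56]
tool shift cm [-0.31  0.36  1.27]
```

Emit:
send_rows([
  {"gripper": -1, "x": -0.3, "y": 0.4, "z": 0.6, "ax": 0, "ay": 0, "az": 0},
  {"gripper": -1, "x": 0, "y": 0, "z": 0.6, "ax": 0, "ay": 0, "az": 0},
  {"gripper": -1, "x": 0, "y": 0, "z": 0, "ax": 0, "ay": 0, "az": 0},
  {"gripper": 0.9, "x": 0, "y": 0, "z": 0, "ax": 0, "ay": 0, "az": 0},
  {"gripper": 0.9, "x": 0, "y": 0, "z": 0, "ax": 0, "ay": 0, "az": 0},
])

```text
clock: 9.13
position: [509.3, 302.9, -1.7]
ee_rot: [0.995, -0.099, 0.0, 0.0]
contact_force: [-9.4, -3.9, 25.9]
gripper_width: 64.2
grasp_force: 61.5
```

Emit:
send_rows([
  {"gripper": 0.9, "x": 0, "y": 0, "z": 0, "ax": 0, "ay": 0, "az": 0},
  {"gripper": 0.9, "x": 0, "y": 0, "z": 0, "ax": 0, "ay": 0, "az": 0},
  {"gripper": 0.9, "x": 0, "y": 0, "z": 0, "ax": 0, "ay": 0, "az": 0},
])

```text
clock: 9.38
position: [509.7, 303.2, -1.3]
ee_rot: [0.995, -0.099, 0.001, -0.0]
contact_force: [-0.7, 1.0, 5.6]
gripper_width: 63.5
grasp_force: 65.5
```

Run:
```python
from h import *
st((509,303,-3))
```

```text
t 9.38 pos [509.7 303.2  -1.3] yaw -0.198 tilt [0.001 0.001] w 63.5 gf 65.5 F [-0.7  1.   5.6] j [ 0.81  0.59 -0.33  0.   -0.65  0.56]
tool shift cm [-0.06  0.04  0.17]
```

Emit:
send_rows([
  {"gripper": 0.9, "x": 0, "y": 0, "z": -1.5, "ax": 0, "ay": 0, "az": 0},
  {"gripper": 0.9, "x": 0, "y": 0, "z": -4, "ax": 0, "ay": 0, "az": 0},
  {"gripper": 0.9, "x": 0, "y": 0, "z": -4, "ax": 0, "ay": 0, "az": 0},
  {"gripper": 0.9, "x": 0, "y": 0, "z": -4, "ax": 0, "ay": 0, "az": 0},
  {"gripper": 0.9, "x": 0, "y": 0, "z": -4, "ax": 0, "ay": 0, "az": 0},
])

```text
clock: 9.8
position: [508.8, 302.6, 174.3]
ee_rot: [0.995, -0.099, -0.0, 0.0]
contact_force: [1.3, 0.2, 0.2]
gripper_width: 63.3
grasp_force: 66.0
```

Emit:
send_rows([
  {"gripper": 0.9, "x": 0, "y": 0, "z": 0, "ax": 0, "ay": 0, "az": 0},
  {"gripper": 0.9, "x": 0, "y": 0, "z": 0, "ax": 0, "ay": 0, "az": 0},
  {"gripper": 0.9, "x": 0, "y": 0, "z": 0, "ax": 0, "ay": 0, "az": 0},
])

```text
clock: 10.05
position: [508.5, 302.5, 172.1]
ee_rot: [0.995, -0.099, -0.001, 0.0]
contact_force: [-0.5, -0.3, -1.4]
gripper_width: 63.5
grasp_force: 66.0
```

Run:
```python
from h import *
st((468,-89.6,100))
p=arm.read_state()['position']; held(p[2]-8,p[2]+9,34,0,90)
im,d=snap('scene')
cv2.imwrite('pics/g4.png',cv2.resize(cv2.cvtColor(im,cv2.COLOR_RGB2BGR)[80:240,200:400],None,fx=3,fy=3,interpolation=cv2.INTER_CUBIC))
```

```text
t 10.05 pos [508.5 302.5 172.1] yaw -0.199 tilt [-0.001 -0.   ] w 63.5 gf 66.0 F [-0.5 -0.3 -1.4] j [ 0.81  0.38 -0.16 -0.   -1.03  0.56]
tool shift cm [ 3.78 39.24  7.21]
scene 182 tool min [-34.6 -39.1  -8.9] max [24.6 24.  -1.7] mean [-8.9 -4.  -5.8]
top 43 tool min [-33.2 -27.9  -8.9] max [-10.2  27.7  -1. ] mean [-24.6  -2.9  -6.5]
```

View pics/g4.png

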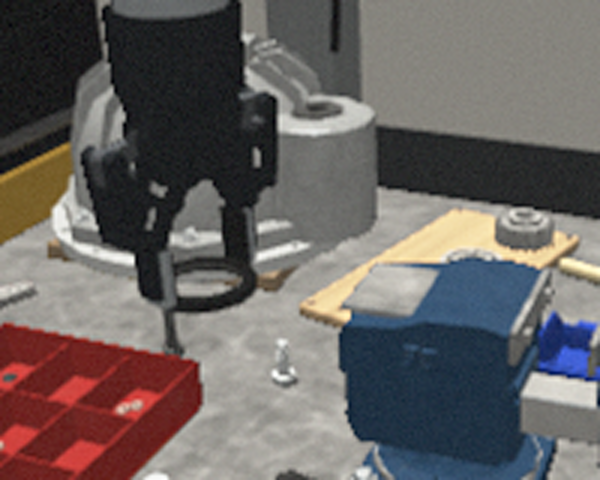

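The ring is held flat at (205,285) in the crop. Carry it to the board.

Emit:
send_rows([
  {"gripper": 0.9, "x": 0.4, "y": 3.9, "z": 0, "ax": 0, "ay": 0, "az": 0},
  {"gripper": 0.9, "x": 0.4, "y": 3.9, "z": 0, "ax": 0, "ay": 0, "az": 0},
  {"gripper": 0.9, "x": 0.4, "y": 3.9, "z": 0, "ax": 0, "ay": 0, "az": 0},
  {"gripper": 0.9, "x": 0.4, "y": 3.9, "z": 0, "ax": 0, "ay": 0, "az": 0},
  {"gripper": 0.9, "x": 0.4, "y": 3.9, "z": 0, "ax": 0, "ay": 0, "az": 0},
])

```text
clock: 10.62
position: [489.3, 105.8, 171.4]
ee_rot: [0.995, -0.099, -0.001, 0.001]
contact_force: [0.9, -0.1, -0.2]
gripper_width: 63.9
grasp_force: 66.0
```

Emit:
send_rows([
  {"gripper": 0.9, "x": 0.4, "y": 3.9, "z": 0, "ax": 0, "ay": 0, "az": 0},
  {"gripper": 0.9, "x": 0.4, "y": 3.9, "z": 0, "ax": 0, "ay": 0, "az": 0},
  {"gripper": 0.9, "x": 0.3, "y": 3.9, "z": 0, "ax": 0, "ay": 0, "az": 0},
  {"gripper": 0.9, "x": 0.3, "y": 3.9, "z": 0, "ax": 0, "ay": 0, "az": 0},
  {"gripper": 0.9, "x": 0.3, "y": 3.9, "z": 0, "ax": 0, "ay": 0, "az": 0},
])

```text
clock: 11.03
position: [467.5, -88.6, 171.7]
ee_rot: [0.995, -0.099, -0.001, 0.0]
contact_force: [0.6, 0.2, -0.5]
gripper_width: 63.4
grasp_force: 66.0
```

Emit:
send_rows([
  {"gripper": 0.9, "x": 0, "y": 0.2, "z": 3, "ax": 0, "ay": 0, "az": 0},
  {"gripper": 0.9, "x": 0, "y": 0, "z": 4, "ax": 0, "ay": 0, "az": 0},
  {"gripper": 0.9, "x": 0, "y": 0, "z": 3, "ax": 0, "ay": 0, "az": 0},
  {"gripper": 0.9, "x": 0, "y": 0, "z": 2, "ax": 0, "ay": 0, "az": 0},
  {"gripper": 0.9, "x": 0, "y": 0, "z": 0, "ax": 0, "ay": 0, "az": 0},
])

```text
clock: 11.45
position: [464.0, -89.4, 47.9]
ee_rot: [0.995, -0.1, -0.006, 0.001]
contact_force: [-0.1, -0.2, 0.5]
gripper_width: 63.4
grasp_force: 66.0
```

Emit:
send_rows([
  {"gripper": 0.9, "x": 0, "y": 0, "z": 0, "ax": 0, "ay": 0, "az": 0},
  {"gripper": 0.9, "x": 0, "y": 0, "z": 0, "ax": 0, "ay": 0, "az": 0},
  {"gripper": 0.9, "x": 0, "y": 0, "z": 0, "ax": 0, "ay": 0, "az": 0},
])

```text
clock: 11.7
position: [469.5, -88.5, 54.1]
ee_rot: [0.995, -0.099, 0.001, -0.0]
contact_force: [-0.0, 0.6, 0.1]
gripper_width: 63.5
grasp_force: 66.0
```

Run:
```python
from h import *
st((468,-89.6,27))
```

```text
t 11.7 pos [469.5 -88.5  54.1] yaw -0.198 tilt [0.003 0.   ] w 63.5 gf 66.0 F [-0.   0.6  0.1] j [ 0.15  0.36 -0.57  0.   -0.64  1.22]
tool shift cm [-0.13  0.14  2.71]
```

Emit:
send_rows([
  {"gripper": 0.9, "x": -0.1, "y": 0.1, "z": 0.8, "ax": 0, "ay": 0, "az": 0},
  {"gripper": 0.9, "x": 0, "y": 0, "z": 0.8, "ax": 0, "ay": 0, "az": 0},
  {"gripper": 0.9, "x": 0, "y": 0, "z": 0.8, "ax": 0, "ay": 0, "az": 0},
  {"gripper": 0.9, "x": 0, "y": 0, "z": 0, "ax": 0, "ay": 0, "az": 0},
  {"gripper": 0.9, "x": 0, "y": 0, "z": 0, "ax": 0, "ay": 0, "az": 0},
])

```text
clock: 12.12
position: [466.6, -89.6, 28.2]
ee_rot: [0.995, -0.099, -0.001, 0.0]
contact_force: [-0.2, 0.4, -0.6]
gripper_width: 63.7
grasp_force: 66.0
```

Run:
```python
from h import *
st((468,-89.6,27))
```

```text
t 12.12 pos [466.6 -89.6  28.2] yaw -0.198 tilt [-0.002 -0.   ] w 63.7 gf 66.0 F [-0.2  0.4 -0.6] j [ 0.15  0.4  -0.6   0.   -0.57  1.22]
tool shift cm [ 0.14 -0.03  0.12]
```

Emit:
send_rows([
  {"gripper": 0.9, "x": 0, "y": 0, "z": 0.2, "ax": 0, "ay": 0, "az": 0},
  {"gripper": 0.9, "x": 0, "y": 0, "z": 0, "ax": 0, "ay": 0, "az": 0},
  {"gripper": 0.9, "x": 0, "y": 0, "z": 0, "ax": 0, "ay": 0, "az": 0},
  {"gripper": 0.9, "x": 0, "y": 0, "z": 0, "ax": 0, "ay": 0, "az": 0},
])

```text
clock: 12.45
position: [467.2, -89.5, 27.0]
ee_rot: [0.995, -0.099, 0.0, -0.0]
contact_force: [0.2, 0.2, -0.4]
gripper_width: 63.7
grasp_force: 66.0
```

Run:
```python
from h import *
st((468,-89.6,27))
```

```text
t 12.45 pos [467.2 -89.5  27. ] yaw -0.198 tilt [0. 0.] w 63.7 gf 66.0 F [ 0.2  0.2 -0.4] j [ 0.15  0.4  -0.6  -0.   -0.57  1.22]
tool shift cm [ 0.08 -0.01 -0.  ]
```

Emit:
send_rows([
  {"gripper": 0.9, "x": 0, "y": 0, "z": 0.1, "ax": 0, "ay": 0, "az": 0},
  {"gripper": 0.9, "x": 0, "y": 0, "z": 0, "ax": 0, "ay": 0, "az": 0},
  {"gripper": -0.85, "x": 0, "y": 0, "z": 0, "ax": 0, "ay": 0, "az": 0},
  {"gripper": -0.85, "x": 0, "y": 0, "z": 0, "ax": 0, "ay": 0, "az": 0},
  {"gripper": -0.85, "x": 0, "y": 0, "z": 0, "ax": 0, "ay": 0, "az": 0},
])

```text
clock: 12.87
position: [467.1, -89.5, 25.8]
ee_rot: [0.995, -0.099, 0.0, -0.0]
contact_force: [-1.1, -1.0, 0.2]
gripper_width: 78.8
grasp_force: 0.0
```

Emit:
send_rows([
  {"gripper": -0.85, "x": 0, "y": 0, "z": -1, "ax": 0, "ay": 0, "az": 0},
  {"gripper": -0.85, "x": 0, "y": 0, "z": -3, "ax": 0, "ay": 0, "az": 0},
  {"gripper": -0.85, "x": 0, "y": 0, "z": -4, "ax": 0, "ay": 0, "az": 0},
  {"gripper": 0, "x": 0, "y": 0, "z": -4, "ax": 0, "ay": 0, "az": 0},
  {"gripper": 0, "x": 0, "y": 0, "z": -4, "ax": 0, "ay": 0, "az": 0},
])

```text
clock: 13.28
position: [466.5, -89.6, 187.4]
ee_rot: [0.995, -0.099, -0.0, 0.0]
contact_force: [1.0, 0.0, 0.1]
gripper_width: 56.6
grasp_force: 0.0
```

Run:
```python
from h import *
st((512.5,455,130))
print('short');st((552,136.5,130))
```

```text
t 13.28 pos [466.5 -89.6 187.4] yaw -0.198 tilt [-0.001 -0.   ] w 56.6 gf 0.0 F [1.  0.  0.1] j [ 0.15  0.17 -0.41 -0.   -0.99  1.22]
tool shift cm [ -6.21 -54.3    5.72]
short
t 13.28 pos [466.5 -89.6 187.4] yaw -0.198 tilt [-0.001 -0.   ] w 56.6 gf 0.0 F [1.  0.  0.1] j [ 0.15  0.17 -0.41 -0.   -0.99  1.22]
tool shift cm [  3.94 -23.86   5.72]
```

Emit:
send_rows([
  {"gripper": 0, "x": -0.4, "y": -3.9, "z": 0, "ax": 0, "ay": 0, "az": 0},
  {"gripper": 0, "x": -0.4, "y": -3.9, "z": 0, "ax": 0, "ay": 0, "az": 0},
  {"gripper": 0, "x": -0.4, "y": -3.9, "z": 0, "ax": 0, "ay": 0, "az": 0},
  {"gripper": 0, "x": -0.4, "y": -3.9, "z": 0, "ax": 0, "ay": 0, "az": 0},
  {"gripper": 0, "x": -0.4, "y": -3.9, "z": 0, "ax": 0, "ay": 0, "az": 0},
])

```text
clock: 13.7
position: [485.5, 107.2, 185.9]
ee_rot: [0.995, -0.099, 0.0, -0.0]
contact_force: [0.8, -0.4, -0.3]
gripper_width: 42.5
grasp_force: 0.0
```

Emit:
send_rows([
  {"gripper": 0, "x": -0.4, "y": -3.9, "z": 0, "ax": 0, "ay": 0, "az": 0},
  {"gripper": 0, "x": -0.4, "y": -3.9, "z": 0, "ax": 0, "ay": 0, "az": 0},
  {"gripper": 0, "x": -0.5, "y": -3.9, "z": 0, "ax": 0, "ay": 0, "az": 0},
  {"gripper": 0, "x": -0.5, "y": -3.9, "z": 0, "ax": 0, "ay": 0, "az": 0},
  {"gripper": 0, "x": -0.5, "y": -3.9, "z": 0, "ax": 0, "ay": 0, "az": 0},
])

```text
clock: 14.12
position: [501.3, 303.1, 185.5]
ee_rot: [0.995, -0.099, -0.0, 0.0]
contact_force: [0.4, 0.1, 0.5]
gripper_width: 42.8
grasp_force: 0.0
```

Emit:
send_rows([
  {"gripper": 0, "x": -0.5, "y": -3.9, "z": 0, "ax": 0, "ay": 0, "az": 0},
  {"gripper": 0, "x": -0.5, "y": -3.9, "z": 0, "ax": 0, "ay": 0, "az": 0},
  {"gripper": 0, "x": -0.5, "y": -3.9, "z": 0, "ax": 0, "ay": 0, "az": 0},
  {"gripper": 0, "x": -0.4, "y": -3.6, "z": 0, "ax": 0, "ay": 0, "az": 0},
  {"gripper": 0, "x": 0, "y": 0, "z": 4, "ax": 0, "ay": 0, "az": 0},
])

```text
clock: 14.53
position: [517.5, 465.5, 153.4]
ee_rot: [0.995, -0.096, 0.007, -0.008]
contact_force: [2.1, 1.7, 1.6]
gripper_width: 42.3
grasp_force: 0.0
```

Emit:
send_rows([
  {"gripper": 0, "x": 0, "y": 0, "z": 3, "ax": 0, "ay": 0, "az": 0},
  {"gripper": 0, "x": 0, "y": 0, "z": 0, "ax": 0, "ay": 0, "az": 0},
  {"gripper": 0, "x": 0, "y": 0, "z": 0, "ax": 0, "ay": 0, "az": 0},
  {"gripper": 0, "x": 0, "y": 0, "z": 0, "ax": 0, "ay": 0, "az": 0},
  {"gripper": 0, "x": 0, "y": 0, "z": 0, "ax": 0, "ay": 0, "az": 0},
])

```text
clock: 14.95
position: [514.5, 455.8, 118.8]
ee_rot: [0.995, -0.099, 0.002, -0.002]
contact_force: [-0.7, 0.5, -0.1]
gripper_width: 42.6
grasp_force: 0.0
```

Run:
```python
from h import *
st((512.5,455,27))
im,d=snap('scene')
cv2.imwrite('pics/g5.png',cv2.resize(cv2.cvtColor(im,cv2.COLOR_RGB2BGR)[160:310,180:330],None,fx=4,fy=4,interpolation=cv2.INTER_CUBIC))
for c in('top','scene'):
    im,d=snap(c);P=cloud(c,d)
    if c=='top': P0=P; I0=im
    m=(np.hypot(P[...,0]-512,P[...,1]-455)<20)&(P[...,2]>14)&(P[...,2]<64)&(im.max(2)>110)
    q=P[m]; print(c,m.sum(),np.median(q,0))
P=P0;m=(np.hypot(P[...,0]-467,P[...,1]+90)<45)&(P[...,2]>20)&(I0.max(2)<90)
v,u=np.nonzero(m);w=onplane('top',np.c_[u,v].astype(float),35)[:,:2];print('seal',m.sum(),w.mean(0),cv2.minEnclosingCircle(w.astype(np.float32)),np.median(P[m][:,2]))
```

```text
t 14.95 pos [514.5 455.8 118.8] yaw -0.198 tilt [0.003 0.003] w 42.6 gf 0.0 F [-0.7  0.5 -0.1] j [ 0.96  0.57  0.03  0.   -1.02  0.41]
tool shift cm [-0.21  0.16  9.18]
top 0 [nan nan nan]
scene 152 [511.52143675 459.8912801   40.32647123]
seal 199 [467.72549976 -88.85906663] ((467.972412109375, -87.47147369384766), 34.24406051635742) 37.08799290909769
  return _methods._mean(a, axis=axis, dtype=dtype,
  ret = um.true_divide(
```

View pics/g5.png

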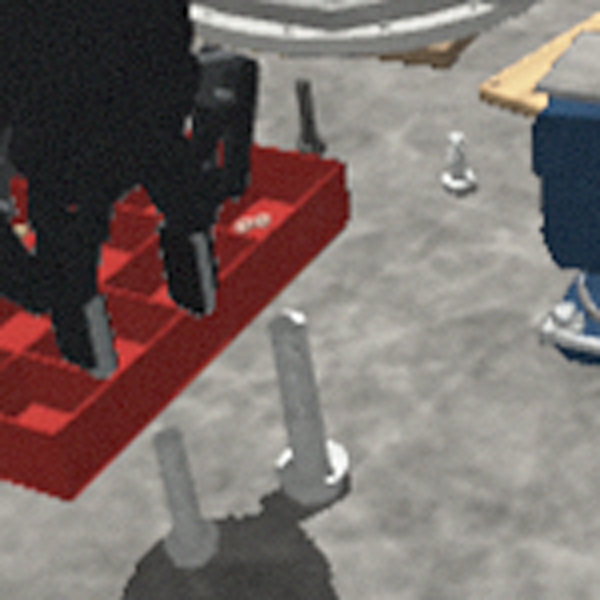

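Emit:
send_rows([
  {"gripper": 0, "x": 0, "y": 0, "z": 2.5, "ax": 0, "ay": 0, "az": 0},
  {"gripper": 0, "x": 0, "y": 0, "z": 2.5, "ax": 0, "ay": 0, "az": 0},
  {"gripper": 0, "x": 0, "y": 0, "z": 2.5, "ax": 0, "ay": 0, "az": 0},
  {"gripper": 0, "x": 0, "y": 0, "z": 1.5, "ax": 0, "ay": 0, "az": 0},
  {"gripper": 0, "x": 0, "y": 0, "z": 0, "ax": 0, "ay": 0, "az": 0},
])

```text
clock: 15.52
position: [511.8, 453.2, 22.7]
ee_rot: [0.995, -0.099, -0.002, 0.002]
contact_force: [-1.6, -0.3, -0.9]
gripper_width: 42.4
grasp_force: 0.0
```

Emit:
send_rows([
  {"gripper": 0, "x": 0, "y": 0, "z": 0, "ax": 0, "ay": 0, "az": 0},
  {"gripper": 0, "x": 0, "y": 0, "z": 0, "ax": 0, "ay": 0, "az": 0},
  {"gripper": 0, "x": 0, "y": 0, "z": 0, "ax": 0, "ay": 0, "az": 0},
  {"gripper": 0, "x": 0, "y": 0, "z": 0, "ax": 0, "ay": 0, "az": 0},
])

```text
clock: 15.85
position: [513.9, 455.9, 27.8]
ee_rot: [0.995, -0.099, 0.001, -0.001]
contact_force: [0.5, 0.7, 0.8]
gripper_width: 42.4
grasp_force: 0.0
```

Run:
```python
from h import *
st((514,456,27))
im,d=snap('scene')
cv2.imwrite('pics/g6.png',cv2.resize(cv2.cvtColor(im,cv2.COLOR_RGB2BGR)[210:310,180:300],None,fx=5,fy=5,interpolation=cv2.INTER_CUBIC))
```

```text
t 15.85 pos [513.9 455.9  27.8] yaw -0.198 tilt [0.002 0.003] w 42.4 gf 0.0 F [0.5 0.7 0.8] j [ 0.96  0.67 -0.05  0.   -0.85  0.41]
tool shift cm [ 0.   -0.01  0.08]
```

View pics/g6.png

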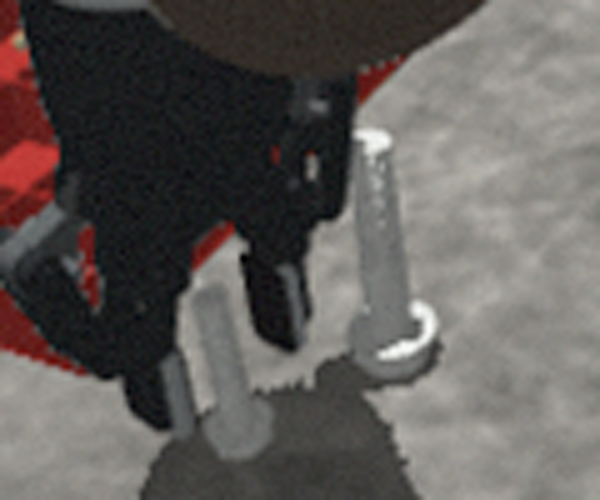

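The tall bolt stands between the finger tips, at (225,370) in the crop. Close on it.

Emit:
send_rows([
  {"gripper": 1, "x": 0, "y": 0, "z": 0, "ax": 0, "ay": 0, "az": 0},
  {"gripper": 1, "x": 0, "y": 0, "z": 0, "ax": 0, "ay": 0, "az": 0},
  {"gripper": 1, "x": 0, "y": 0, "z": 0, "ax": 0, "ay": 0, "az": 0},
  {"gripper": 1, "x": 0, "y": 0, "z": 0, "ax": 0, "ay": 0, "az": 0},
  {"gripper": 1, "x": 0, "y": 0, "z": 0, "ax": 0, "ay": 0, "az": 0},
])

```text
clock: 16.32
position: [513.3, 454.8, 26.4]
ee_rot: [0.995, -0.099, 0.0, 0.0]
contact_force: [-1.2, -1.6, 5.0]
gripper_width: 10.8
grasp_force: 58.3
```

Run:
```python
from h import *
st((511.4,-200.6,120))
```

```text
t 16.32 pos [513.3 454.8  26.4] yaw -0.198 tilt [ 0.    -0.001] w 10.8 gf 58.3 F [-1.2 -1.6  5. ] j [ 0.96  0.67 -0.05  0.   -0.85  0.41]
tool shift cm [12.71 64.3  -9.32]
```

Emit:
send_rows([
  {"gripper": 1, "x": 0, "y": 0, "z": -1, "ax": 0, "ay": 0, "az": 0},
  {"gripper": 1, "x": 0, "y": 0, "z": -3, "ax": 0, "ay": 0, "az": 0},
  {"gripper": 1, "x": 0, "y": 0, "z": -4, "ax": 0, "ay": 0, "az": 0},
  {"gripper": 1, "x": 0, "y": 0, "z": -4, "ax": 0, "ay": 0, "az": 0},
  {"gripper": 1, "x": 0.4, "y": 2, "z": 0, "ax": 0, "ay": 0, "az": 0},
])

```text
clock: 16.73
position: [517.3, 441.0, 156.1]
ee_rot: [0.995, -0.097, 0.007, -0.008]
contact_force: [1.1, 0.4, 1.5]
gripper_width: 10.4
grasp_force: 58.5
```

Emit:
send_rows([
  {"gripper": 1, "x": 0.7, "y": 3.8, "z": 0, "ax": 0, "ay": 0, "az": 0},
  {"gripper": 1, "x": 0.7, "y": 3.8, "z": 0, "ax": 0, "ay": 0, "az": 0},
  {"gripper": 1, "x": 0.7, "y": 3.8, "z": 0, "ax": 0, "ay": 0, "az": 0},
  {"gripper": 1, "x": 0.7, "y": 3.8, "z": 0, "ax": 0, "ay": 0, "az": 0},
  {"gripper": 1, "x": 0.7, "y": 3.8, "z": 0, "ax": 0, "ay": 0, "az": 0},
])

```text
clock: 17.15
position: [509.7, 239.9, 146.1]
ee_rot: [0.995, -0.099, 0.0, -0.0]
contact_force: [-0.2, 0.1, -0.8]
gripper_width: 10.1
grasp_force: 58.5
```

Emit:
send_rows([
  {"gripper": 1, "x": 0.8, "y": 3.8, "z": 0, "ax": 0, "ay": 0, "az": 0},
  {"gripper": 1, "x": 0.8, "y": 3.8, "z": 0, "ax": 0, "ay": 0, "az": 0},
  {"gripper": 1, "x": 0.8, "y": 3.8, "z": 0, "ax": 0, "ay": 0, "az": 0},
  {"gripper": 1, "x": 0.8, "y": 3.8, "z": 0, "ax": 0, "ay": 0, "az": 0},
  {"gripper": 1, "x": 0.8, "y": 3.8, "z": 0, "ax": 0, "ay": 0, "az": 0},
])

```text
clock: 17.57
position: [511.6, 45.7, 146.2]
ee_rot: [0.995, -0.099, 0.0, -0.0]
contact_force: [0.7, -0.7, -0.5]
gripper_width: 10.7
grasp_force: 58.5
```

Emit:
send_rows([
  {"gripper": 1, "x": 0.7, "y": 3.8, "z": 0, "ax": 0, "ay": 0, "az": 0},
  {"gripper": 1, "x": 0.7, "y": 3.8, "z": 0, "ax": 0, "ay": 0, "az": 0},
  {"gripper": 1, "x": 0.7, "y": 3.8, "z": 0, "ax": 0, "ay": 0, "az": 0},
  {"gripper": 1, "x": 0.7, "y": 3.8, "z": 0, "ax": 0, "ay": 0, "az": 0},
  {"gripper": 1, "x": 0.8, "y": 3.8, "z": 0, "ax": 0, "ay": 0, "az": 0},
])

```text
clock: 17.98
position: [509.5, -147.7, 146.2]
ee_rot: [0.995, -0.099, 0.0, -0.0]
contact_force: [1.4, 0.7, -1.1]
gripper_width: 10.1
grasp_force: 58.5
```

Emit:
send_rows([
  {"gripper": 1, "x": 0.8, "y": 3.0, "z": 0, "ax": 0, "ay": 0, "az": 0},
  {"gripper": 1, "x": 0.4, "y": 2.0, "z": 0, "ax": 0, "ay": 0, "az": 0},
  {"gripper": 1, "x": 0, "y": 0, "z": 0, "ax": 0, "ay": 0, "az": 0},
  {"gripper": 1, "x": 0, "y": 0, "z": 0, "ax": 0, "ay": 0, "az": 0},
  {"gripper": 1, "x": 0, "y": 0, "z": 0, "ax": 0, "ay": 0, "az": 0},
])

```text
clock: 18.4
position: [511.6, -197.1, 145.8]
ee_rot: [0.995, -0.099, 0.0, -0.0]
contact_force: [0.5, 0.1, -0.7]
gripper_width: 10.4
grasp_force: 58.6
```

Run:
```python
from h import *
st((511.4,-200.6,39))
p=arm.read_state()['position']; held(p[2]-24,p[2]+4,6,100)
im,d=snap('top');P=cloud('top',d)
```

```text
t 18.4 pos [ 511.6 -197.1  145.8] yaw -0.198 tilt [0. 0.] w 10.4 gf 58.6 F [ 0.5  0.1 -0.7] j [-0.07  0.33 -0.3  -0.   -0.93  1.44]
tool shift cm [ 0.05  0.35 10.68]
scene 38 tool min [-10.1 -12.8   1.8] max [10.   3.1 23.6] mean [-1.8 -6.1 15.4]
top 10 tool min [ -7.5 -11.6  11.9] max [ 0.1  5.6 21.7] mean [-5.1 -0.9 17.2]
```

Emit:
send_rows([
  {"gripper": 1, "x": 0, "y": 0.3, "z": 2, "ax": 0, "ay": 0, "az": 0},
  {"gripper": 1, "x": 0, "y": 0, "z": 3, "ax": 0, "ay": 0, "az": 0},
  {"gripper": 1, "x": 0, "y": 0, "z": 2.5, "ax": 0, "ay": 0, "az": 0},
  {"gripper": 1, "x": 0, "y": 0, "z": 1.5, "ax": 0, "ay": 0, "az": 0},
  {"gripper": 1, "x": 0, "y": 0, "z": 0.5, "ax": 0, "ay": 0, "az": 0},
])

```text
clock: 18.97
position: [509.5, -199.2, 48.2]
ee_rot: [0.995, -0.098, -0.003, -0.0]
contact_force: [-0.4, 0.1, -0.0]
gripper_width: 10.4
grasp_force: 58.5
```

Emit:
send_rows([
  {"gripper": 1, "x": 0, "y": 0, "z": 0, "ax": 0, "ay": 0, "az": 0},
  {"gripper": 1, "x": 0, "y": 0, "z": 0, "ax": 0, "ay": 0, "az": 0},
  {"gripper": 1, "x": 0, "y": 0, "z": 0, "ax": 0, "ay": 0, "az": 0},
  {"gripper": 1, "x": 0, "y": 0, "z": 0, "ax": 0, "ay": 0, "az": 0},
])

```text
clock: 19.3
position: [512.2, -200.3, 52.3]
ee_rot: [0.995, -0.099, 0.001, 0.0]
contact_force: [0.3, -0.3, -0.5]
gripper_width: 10.7
grasp_force: 58.5
```

Run:
```python
from h import *
st((511.4,-200.6,38.6))
```

```text
t 19.3 pos [ 512.2 -200.3   52.3] yaw -0.198 tilt [ 0.003 -0.   ] w 10.7 gf 58.5 F [ 0.3 -0.3 -0.5] j [-0.08  0.46 -0.4   0.   -0.71  1.45]
tool shift cm [-0.08  0.04  1.36]
```

Emit:
send_rows([
  {"gripper": 1, "x": 0, "y": 0, "z": 0.6, "ax": 0, "ay": 0, "az": 0},
  {"gripper": 1, "x": 0, "y": 0, "z": 0.5, "ax": 0, "ay": 0, "az": 0},
  {"gripper": 1, "x": 0, "y": 0, "z": 0, "ax": 0, "ay": 0, "az": 0},
  {"gripper": 1, "x": 0, "y": 0, "z": 0, "ax": 0, "ay": 0, "az": 0},
  {"gripper": 1, "x": 0, "y": 0, "z": 0, "ax": 0, "ay": 0, "az": 0},
])

```text
clock: 19.72
position: [511.1, -200.5, 39.7]
ee_rot: [0.995, -0.099, -0.0, 0.0]
contact_force: [0.8, -0.7, -0.5]
gripper_width: 10.7
grasp_force: 58.5
```

Emit:
send_rows([
  {"gripper": 1, "x": 0, "y": 0, "z": 0.1, "ax": 0, "ay": 0, "az": 0},
  {"gripper": 1, "x": 0, "y": 0, "z": 0, "ax": 0, "ay": 0, "az": 0},
  {"gripper": 1, "x": 0, "y": 0, "z": 0, "ax": 0, "ay": 0, "az": 0},
])

```text
clock: 19.97
position: [511.2, -200.4, 38.8]
ee_rot: [0.995, -0.099, 0.0, 0.0]
contact_force: [-0.6, -0.5, -0.7]
gripper_width: 10.2
grasp_force: 58.5
```

Run:
```python
from h import *
st((511.4,-200.6,38.6))
```

```text
t 19.97 pos [ 511.2 -200.4   38.8] yaw -0.198 tilt [ 0. -0.] w 10.2 gf 58.5 F [-0.6 -0.5 -0.7] j [-0.08  0.47 -0.41  0.   -0.69  1.45]
tool shift cm [0.03 0.01 0.02]
```

Emit:
send_rows([
  {"gripper": 1, "x": 0, "y": 0, "z": 0.1, "ax": 0, "ay": 0, "az": 0},
  {"gripper": 1, "x": 0, "y": 0, "z": 0, "ax": 0, "ay": 0, "az": 0},
  {"gripper": 1, "x": 0, "y": 0, "z": 0.05, "ax": 0, "ay": 0, "az": 0},
  {"gripper": 1, "x": 0, "y": 0, "z": 0, "ax": 0, "ay": 0, "az": 0},
])

```text
clock: 20.3
position: [511.5, -200.5, 38.3]
ee_rot: [0.995, -0.099, 0.0, 0.0]
contact_force: [-1.1, 0.6, 6.4]
gripper_width: 10.5
grasp_force: 59.2
```

Run:
```python
from h import *
st((511.4,-200.6,38.6))
```

```text
t 20.3 pos [ 511.5 -200.5   38.3] yaw -0.198 tilt [ 0.001 -0.   ] w 10.5 gf 59.2 F [-1.1  0.6  6.4] j [-0.08  0.48 -0.41  0.   -0.68  1.45]
tool shift cm [-0.    0.01 -0.03]
```

Emit:
send_rows([
  {"gripper": 0.6, "x": 0, "y": 0, "z": 0, "ax": 0, "ay": 0, "az": 0},
  {"gripper": 0.3, "x": 0, "y": 0, "z": 0, "ax": 0, "ay": 0, "az": 0},
  {"gripper": 0.1, "x": 0, "y": 0, "z": 0, "ax": 0, "ay": 0, "az": 0},
  {"gripper": 0.1, "x": 0, "y": 0, "z": 0, "ax": 0, "ay": 0, "az": 0},
  {"gripper": 0.1, "x": 0, "y": 0, "z": -1, "ax": 0, "ay": 0, "az": 0},
])

```text
clock: 20.72
position: [509.6, -200.1, 45.7]
ee_rot: [0.995, -0.099, -0.002, -0.0]
contact_force: [-0.7, 0.2, -0.2]
gripper_width: 38.2
grasp_force: 0.0
```

Emit:
send_rows([
  {"gripper": 0.1, "x": 0, "y": 0, "z": -3, "ax": 0, "ay": 0, "az": 0},
  {"gripper": 0.1, "x": 0, "y": 0, "z": -4, "ax": 0, "ay": 0, "az": 0},
  {"gripper": 0.1, "x": 0, "y": 0, "z": -4, "ax": 0, "ay": 0, "az": 0},
  {"gripper": 0.1, "x": 0, "y": 0, "z": 0, "ax": 0, "ay": 0, "az": 0},
])

```text
clock: 21.05
position: [516.3, -201.8, 166.7]
ee_rot: [0.995, -0.098, 0.009, 0.001]
contact_force: [0.7, -0.7, 1.0]
gripper_width: 38.4
grasp_force: 0.0
```

Run:
```python
from h import *
st((552.5,136,70))
for c in('top','scene'):
    im,d=snap(c);P=cloud(c,d)
    m=(np.hypot(P[...,0]-511,P[...,1]+200)<25)&(P[...,2]>22)&(P[...,2]<90)
    q=P[m]; print(c,m.sum(),q.mean(0).round(1),q.max(0).round(0)) if m.any() else 0
```

```text
t 21.05 pos [ 516.3 -201.8  166.7] yaw -0.196 tilt [ 0.017 -0.005] w 38.4 gf 0.0 F [ 0.7 -0.7  1. ] j [-0.08  0.31 -0.27  0.   -0.97  1.45]
tool shift cm [ -3.2  -33.84   9.58]
top 45 [ 511.6 -198.    55. ] [ 524. -193.   88.]
scene 74 [ 511.9 -195.4   53.1] [ 518. -189.   83.]
```

Emit:
send_rows([
  {"gripper": 0.2, "x": -0.3, "y": -3.7, "z": 0, "ax": 0, "ay": 0, "az": 0},
  {"gripper": 0.2, "x": -0.3, "y": -3.7, "z": 0, "ax": 0, "ay": 0, "az": 0},
  {"gripper": 0.2, "x": -0.3, "y": -3.7, "z": 0, "ax": 0, "ay": 0, "az": 0},
  {"gripper": 0.2, "x": -0.3, "y": -3.7, "z": 0, "ax": 0, "ay": 0, "az": 0},
  {"gripper": 0.2, "x": -0.3, "y": -3.7, "z": 0, "ax": 0, "ay": 0, "az": 0},
])

```text
clock: 21.57
position: [531.8, -14.7, 156.2]
ee_rot: [0.995, -0.099, -0.001, 0.0]
contact_force: [1.0, 0.1, -0.0]
gripper_width: 34.0
grasp_force: 0.0
```

Emit:
send_rows([
  {"gripper": 0.2, "x": -0.3, "y": -3.7, "z": 0, "ax": 0, "ay": 0, "az": 0},
  {"gripper": 0.2, "x": -0.3, "y": -3.7, "z": 0, "ax": 0, "ay": 0, "az": 0},
  {"gripper": 0.2, "x": -0.3, "y": -3.7, "z": 0, "ax": 0, "ay": 0, "az": 0},
  {"gripper": 0.2, "x": -0.2, "y": -3.9, "z": 0, "ax": 0, "ay": 0, "az": 0},
  {"gripper": 0.2, "x": 0, "y": 0, "z": 3, "ax": 0, "ay": 0, "az": 0},
])

```text
clock: 21.98
position: [556.5, 140.2, 131.5]
ee_rot: [0.995, -0.095, 0.006, -0.003]
contact_force: [0.8, 0.6, 1.0]
gripper_width: 34.4
grasp_force: 0.0
```

Emit:
send_rows([
  {"gripper": 0.2, "x": 0, "y": 0, "z": 4, "ax": 0, "ay": 0, "az": 0},
  {"gripper": 0.2, "x": 0, "y": 0, "z": 2, "ax": 0, "ay": 0, "az": 0},
  {"gripper": 0.2, "x": 0, "y": 0, "z": 0, "ax": 0, "ay": 0, "az": 0},
  {"gripper": 0.2, "x": 0, "y": 0, "z": 0, "ax": 0, "ay": 0, "az": 0},
  {"gripper": 0.2, "x": 0, "y": 0, "z": 0, "ax": 0, "ay": 0, "az": 0},
])

```text
clock: 22.4
position: [552.5, 133.3, 68.3]
ee_rot: [0.995, -0.099, 0.001, -0.0]
contact_force: [0.7, -0.4, 0.2]
gripper_width: 34.0
grasp_force: 0.0
```

Emit:
send_rows([
  {"gripper": 0.2, "x": 0, "y": 0, "z": 0, "ax": 0, "ay": 0, "az": 0},
  {"gripper": 0.2, "x": 0, "y": 0, "z": 0, "ax": 0, "ay": 0, "az": 0},
])

```text
clock: 22.57
position: [552.6, 133.5, 69.1]
ee_rot: [0.995, -0.099, 0.001, -0.001]
contact_force: [-0.2, 0.6, 0.3]
gripper_width: 34.5
grasp_force: 0.0
```

Run:
```python
from h import *
st((552.7,135,10))
im,d=snap('scene')
cv2.imwrite('pics/g7.png',cv2.resize(cv2.cvtColor(im,cv2.COLOR_RGB2BGR)[120:220,240:360],None,fx=5,fy=5,interpolation=cv2.INTER_CUBIC))
im,d=snap('top')
cv2.imwrite('pics/t7.png',cv2.resize(cv2.cvtColor(im,cv2.COLOR_RGB2BGR)[150:240,270:450],None,fx=4,fy=4,interpolation=cv2.INTER_CUBIC))
```

```text
t 22.57 pos [552.6 133.5  69.1] yaw -0.198 tilt [0.003 0.002] w 34.5 gf 0.0 F [-0.2  0.6  0.3] j [ 0.52  0.46 -0.34  0.   -0.77  0.85]
tool shift cm [-0.04 -0.14  5.91]
```

View pics/g7.png

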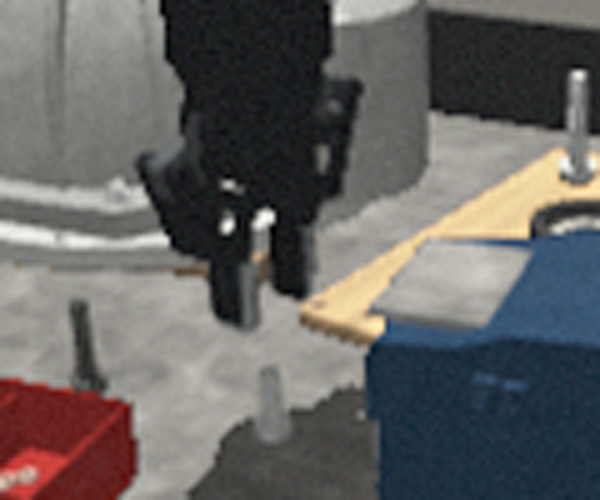

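View pics/t7.png

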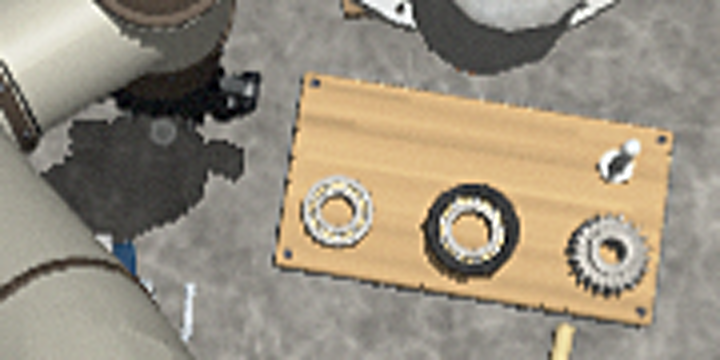

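The top crop shows the ring centred on the bearing at (470,232) and the tall bolt upright behind the pinion, head at (613,165). The scene crop shows the short bolt at (272,405) right under the fingers.

Emit:
send_rows([
  {"gripper": 0.2, "x": 0, "y": -0.1, "z": 2, "ax": 0, "ay": 0, "az": 0},
  {"gripper": 0.2, "x": 0, "y": 0, "z": 2, "ax": 0, "ay": 0, "az": 0},
  {"gripper": 0.2, "x": 0, "y": 0, "z": 1, "ax": 0, "ay": 0, "az": 0},
  {"gripper": 0.2, "x": 0, "y": 0, "z": 0.6, "ax": 0, "ay": 0, "az": 0},
  {"gripper": 0.2, "x": 0, "y": 0, "z": 0, "ax": 0, "ay": 0, "az": 0},
])

```text
clock: 23.08
position: [551.3, 133.8, 10.4]
ee_rot: [0.995, -0.099, -0.001, 0.001]
contact_force: [0.0, 0.3, 0.3]
gripper_width: 34.1
grasp_force: 0.0
```

Emit:
send_rows([
  {"gripper": 0.2, "x": 0, "y": 0, "z": 0, "ax": 0, "ay": 0, "az": 0},
  {"gripper": 0.2, "x": 0, "y": 0, "z": 0, "ax": 0, "ay": 0, "az": 0},
  {"gripper": 0.2, "x": 0, "y": 0, "z": 0, "ax": 0, "ay": 0, "az": 0},
  {"gripper": 0.2, "x": 0, "y": 0, "z": 0, "ax": 0, "ay": 0, "az": 0},
])

```text
clock: 23.42
position: [552.3, 134.4, 12.2]
ee_rot: [0.995, -0.099, 0.001, -0.0]
contact_force: [-0.6, -0.1, 0.1]
gripper_width: 34.2
grasp_force: 0.0
```

Run:
```python
from h import *
st((552.7,135,10.5))
```

```text
t 23.42 pos [552.3 134.4  12.2] yaw -0.198 tilt [0.001 0.001] w 34.2 gf 0.0 F [-0.6 -0.1  0.1] j [ 0.52  0.54 -0.38  0.   -0.65  0.85]
tool shift cm [ 0.03 -0.06  0.17]
```

Emit:
send_rows([
  {"gripper": 1, "x": 0, "y": 0, "z": 0, "ax": 0, "ay": 0, "az": 0},
  {"gripper": 1, "x": 0, "y": 0, "z": 0, "ax": 0, "ay": 0, "az": 0},
  {"gripper": 1, "x": 0, "y": 0, "z": 0, "ax": 0, "ay": 0, "az": 0},
  {"gripper": 1, "x": 0, "y": 0, "z": 0, "ax": 0, "ay": 0, "az": 0},
  {"gripper": 1, "x": 0, "y": 0, "z": 0, "ax": 0, "ay": 0, "az": 0},
])

```text
clock: 23.83
position: [552.1, 134.3, 11.8]
ee_rot: [0.995, -0.099, 0.0, -0.0]
contact_force: [-0.3, 0.1, 3.1]
gripper_width: 7.5
grasp_force: 58.6
```

Run:
```python
from h import *
st((550.8,-4.5,70))
```

```text
t 23.83 pos [552.1 134.3  11.8] yaw -0.198 tilt [0.001 0.   ] w 7.5 gf 58.6 F [-0.3  0.1  3.1] j [ 0.52  0.54 -0.38  0.   -0.65  0.85]
tool shift cm [ 2.6  13.63 -5.83]
```

Emit:
send_rows([
  {"gripper": 1, "x": 0, "y": 0, "z": -1, "ax": 0, "ay": 0, "az": 0},
  {"gripper": 1, "x": 0, "y": 0, "z": -3, "ax": 0, "ay": 0, "az": 0},
  {"gripper": 1, "x": 0, "y": 0, "z": -2, "ax": 0, "ay": 0, "az": 0},
  {"gripper": 1, "x": 0.5, "y": 2.6, "z": 0, "ax": 0, "ay": 0, "az": 0},
  {"gripper": 1, "x": 0.6, "y": 3.5, "z": 0, "ax": 0, "ay": 0, "az": 0},
])

```text
clock: 24.25
position: [552.2, 74.0, 73.6]
ee_rot: [0.995, -0.097, 0.002, -0.001]
contact_force: [-0.0, -1.0, -0.9]
gripper_width: 8.1
grasp_force: 58.5
```

Emit:
send_rows([
  {"gripper": 1, "x": 0.6, "y": 3.5, "z": 0, "ax": 0, "ay": 0, "az": 0},
  {"gripper": 1, "x": 0.5, "y": 2.5, "z": 0, "ax": 0, "ay": 0, "az": 0},
  {"gripper": 1, "x": 0.4, "y": 1.5, "z": 0, "ax": 0, "ay": 0, "az": 0},
  {"gripper": 1, "x": 0, "y": 0, "z": 0, "ax": 0, "ay": 0, "az": 0},
  {"gripper": 1, "x": 0, "y": 0, "z": 0, "ax": 0, "ay": 0, "az": 0},
])

```text
clock: 24.67
position: [550.4, -5.0, 71.6]
ee_rot: [0.995, -0.1, 0.0, -0.0]
contact_force: [0.3, 0.5, -0.4]
gripper_width: 7.7
grasp_force: 58.6
```

Emit:
send_rows([
  {"gripper": 1, "x": 0, "y": 0, "z": 0, "ax": 0, "ay": 0, "az": 0},
  {"gripper": 1, "x": 0, "y": 0, "z": 0, "ax": 0, "ay": 0, "az": 0},
  {"gripper": 1, "x": 0, "y": 0, "z": 0, "ax": 0, "ay": 0, "az": 0},
])

```text
clock: 24.92
position: [550.6, -3.4, 71.4]
ee_rot: [0.995, -0.098, 0.0, -0.0]
contact_force: [0.6, 0.1, -0.3]
gripper_width: 7.9
grasp_force: 58.6
```

Run:
```python
from h import *
st((550.8,-4.5,24))
p=arm.read_state()['position']; held(p[2]-11,p[2]+3,5,100,cams=['scene'])
```

```text
t 24.92 pos [550.6  -3.4  71.4] yaw -0.197 tilt [0. 0.] w 7.9 gf 58.6 F [ 0.6  0.1 -0.3] j [ 0.29  0.43 -0.38 -0.   -0.76  1.09]
tool shift cm [0.04 0.11 4.74]
scene 21 tool min [ -8.5 -12.7  -0.9] max [ 6.6  3.1 10.8] mean [-2.9 -6.5  5.8]
```

Emit:
send_rows([
  {"gripper": 1, "x": 0, "y": 0.1, "z": 1.2, "ax": 0, "ay": 0, "az": 0},
  {"gripper": 1, "x": 0, "y": 0, "z": 1.2, "ax": 0, "ay": 0, "az": 0},
  {"gripper": 1, "x": 0, "y": 0, "z": 1.0, "ax": 0, "ay": 0, "az": 0},
  {"gripper": 1, "x": 0, "y": 0, "z": 0.7, "ax": 0, "ay": 0, "az": 0},
  {"gripper": 1, "x": 0, "y": 0, "z": 0.3, "ax": 0, "ay": 0, "az": 0},
])

```text
clock: 25.38
position: [549.7, -5.1, 26.1]
ee_rot: [0.995, -0.099, -0.001, 0.0]
contact_force: [0.4, 0.1, -0.1]
gripper_width: 8.0
grasp_force: 58.6
```

Emit:
send_rows([
  {"gripper": 1, "x": 0, "y": 0, "z": 0, "ax": 0, "ay": 0, "az": 0},
  {"gripper": 1, "x": 0, "y": 0, "z": 0, "ax": 0, "ay": 0, "az": 0},
  {"gripper": 1, "x": 0, "y": 0, "z": 0, "ax": 0, "ay": 0, "az": 0},
  {"gripper": 1, "x": 0, "y": 0, "z": 0, "ax": 0, "ay": 0, "az": 0},
])

```text
clock: 25.72
position: [550.8, -5.2, 27.9]
ee_rot: [0.995, -0.099, 0.001, -0.0]
contact_force: [-0.9, 0.2, -0.6]
gripper_width: 7.7
grasp_force: 58.6
```

Run:
```python
from h import *
st((550.8,-4.5,24))
```

```text
t 25.72 pos [550.8  -5.2  27.9] yaw -0.198 tilt [0.001 0.   ] w 7.7 gf 58.6 F [-0.9  0.2 -0.6] j [ 0.29  0.49 -0.42  0.   -0.66  1.09]
tool shift cm [-0.01 -0.07  0.39]
```

Emit:
send_rows([
  {"gripper": 1, "x": 0, "y": -0.1, "z": 0.2, "ax": 0, "ay": 0, "az": 0},
  {"gripper": 1, "x": 0, "y": 0, "z": 0.15, "ax": 0, "ay": 0, "az": 0},
  {"gripper": 1, "x": 0, "y": 0, "z": 0.1, "ax": 0, "ay": 0, "az": 0},
  {"gripper": 1, "x": 0, "y": 0, "z": 0, "ax": 0, "ay": 0, "az": 0},
  {"gripper": 1, "x": 0, "y": 0, "z": 0, "ax": 0, "ay": 0, "az": 0},
])

```text
clock: 26.13
position: [550.8, -4.2, 23.7]
ee_rot: [0.995, -0.099, 0.0, -0.0]
contact_force: [-2.3, 0.9, 6.8]
gripper_width: 7.6
grasp_force: 59.3
```

Run:
```python
from h import *
st((550.8,-4.5,24))
```

```text
t 26.13 pos [550.8  -4.2  23.7] yaw -0.198 tilt [ 0.001 -0.   ] w 7.6 gf 59.3 F [-2.3  0.9  6.8] j [ 0.29  0.5  -0.42  0.   -0.65  1.09]
tool shift cm [ 0.01  0.03 -0.03]
```

Emit:
send_rows([
  {"gripper": 0.6, "x": 0, "y": 0, "z": 0, "ax": 0, "ay": 0, "az": 0},
  {"gripper": 0.3, "x": 0, "y": 0, "z": 0, "ax": 0, "ay": 0, "az": 0},
  {"gripper": 0.2, "x": 0, "y": 0, "z": 0, "ax": 0, "ay": 0, "az": 0},
  {"gripper": 0.2, "x": 0, "y": 0, "z": 0, "ax": 0, "ay": 0, "az": 0},
  {"gripper": 0.2, "x": 0, "y": 0, "z": -1, "ax": 0, "ay": 0, "az": 0},
])

```text
clock: 26.55
position: [549.0, -4.7, 31.2]
ee_rot: [0.995, -0.099, -0.002, 0.001]
contact_force: [0.8, -0.2, 0.2]
gripper_width: 34.3
grasp_force: 0.0
```

Emit:
send_rows([
  {"gripper": 0.2, "x": 0, "y": 0, "z": -3, "ax": 0, "ay": 0, "az": 0},
  {"gripper": 0.2, "x": 0, "y": 0, "z": -4, "ax": 0, "ay": 0, "az": 0},
  {"gripper": 0.2, "x": 0, "y": 0, "z": -4, "ax": 0, "ay": 0, "az": 0},
  {"gripper": 0.2, "x": 0, "y": -3, "z": -2, "ax": 0, "ay": 0, "az": 0},
  {"gripper": 0.2, "x": 0, "y": -4, "z": 0, "ax": 0, "ay": 0, "az": 0},
])

```text
clock: 26.97
position: [567.3, 63.8, 170.2]
ee_rot: [0.995, -0.101, 0.006, -0.002]
contact_force: [1.7, 1.3, 0.5]
gripper_width: 34.0
grasp_force: 0.0
```

Emit:
send_rows([
  {"gripper": 0.2, "x": 0, "y": -4, "z": 0, "ax": 0, "ay": 0, "az": 0},
  {"gripper": 0.2, "x": 0, "y": -4, "z": 0, "ax": 0, "ay": 0, "az": 0},
  {"gripper": 0.2, "x": 0, "y": -4, "z": 0, "ax": 0, "ay": 0, "az": 0},
  {"gripper": 0.2, "x": 0, "y": 0, "z": 0, "ax": 0, "ay": 0, "az": 0},
  {"gripper": 0.2, "x": 0, "y": 0, "z": 0, "ax": 0, "ay": 0, "az": 0},
])

```text
clock: 27.38
position: [587.9, 184.1, 163.0]
ee_rot: [0.995, -0.097, 0.0, -0.0]
contact_force: [-0.8, -0.5, -0.2]
gripper_width: 34.2
grasp_force: 0.0
```

Run:
```python
from h import *
st()
im,d=snap('top');P=cloud('top',d)
cv2.imwrite('pics/t8.png',cv2.resize(cv2.cvtColor(im,cv2.COLOR_RGB2BGR)[150:240,300:450],None,fx=5,fy=5,interpolation=cv2.INTER_CUBIC))
c,s=np.cos(YAW),np.sin(YAW)
def b(q): dd=q[:,:2]-B; return np.c_[c*dd[:,0]+s*dd[:,1],-s*dd[:,0]+c*dd[:,1],q[:,2]]
for n,xy,r,z0 in(('tall',bw(35,-100),25,22),('short',bw(35,100),25,17),('pinion',bw(-30,-100),38,20),('small',bw(-30,100),33,18),('stack',bw(-30,0),42,20)):
    m=(np.hypot(P[...,0]-xy[0],P[...,1]-xy[1])<r)&(P[...,2]>z0);q=b(P[m]);print(n,len(q),q.mean(0).round(1),q[:,2].max().round(0))
```

```text
t 27.38 pos [587.9 184.1 163. ] yaw -0.195 tilt [0. 0.] w 34.2 gf 0.0 F [-0.8 -0.5 -0.2] j [ 0.57  0.42 -0.11 -0.   -1.04  0.81]
tall 43 [ 34.3 -96.6  56.7] 89.0
short 52 [ 32.9 100.   28.3] 53.0
pinion 279 [-32.2 -99.3  34.9] 46.0
small 212 [-31.4  99.9  26.2] 36.0
stack 349 [-29.7   1.1  33.1] 46.0
```

View pics/t8.png

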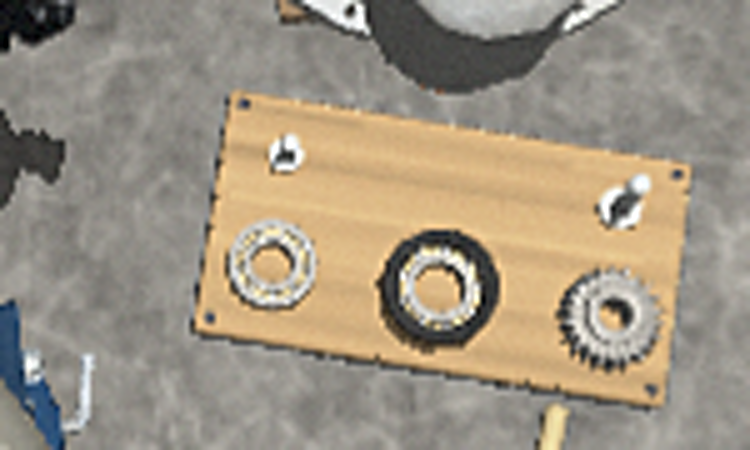

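The top crop shows every part in its place and upright: short bolt at (285,155), tall bolt at (620,207), ring on the bearing at (440,290). Handing in.

```bash
python3 -c "
from bench import arm
print(arm.job_done())"
```

```text
the job is handed in; nothing more can be done
None
```

All four parts are placed and released. In the last top view they measured within about 4 mm of their targets, and the pinion and small bearing still stood in place. I handed the job in at about 27 s; no verdict came back.

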